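# Make up the grinding kit and the staining kit

## Task

Make up the two glass-painting kits from the stock on the table. The bare wooden tray is the grinding kit: the rust-coloured jar with the dark lid goes in its large well, the clear stoppered bottle in its small well and the glass muller in its third well; the grey tray with the porcelain dish is the staining kit: the yellow-capped bottle goes in its free well and the stippling brush across the notched rest, lying in both notches. Set the glass down gently and upright, fully seated, and leave the white-lidded jar of mauve pigment, which belongs to neither kit, standing where it is.

Things in the scene. Friction and masses are not known exactly. Their poses are not given: they have to be found in the camera images.
- wood_tray: Bare pale-wood kit tray, fixed, 94 (x) x 242 (y, its length) x 16 mm high, a brass bail sticking out 14 mm at each end. Origin: middle of underside, z up. On the line x=0 three round wells, 8 mm deep (floor z=8), rims chamfered: large, 80 mm wide, at y=+74 (rust jar); small, 60 mm wide, at y=-3 (stoppered bottle); third, 74 mm wide, at y=-77 (muller).
- grey_tray: Grey kit tray, fixed, 94 (x) x 242 (y, its length) x 16 mm high, a brass bail sticking out 14 mm at each end. Origin: middle of underside, z up. On x=0: at y=+74 a white dish (fixed, top z=26); at y=-3 the free well, 60 mm wide, floor z=8; at y=-81 the brush rest: two brown bars, 10 mm thick, at x=-38 and x=+38, notched (floor z=28, 40 mm wide; sides lean out to 50 mm at z=42): a brush lies in both, along x.
- rust_jar_c (a point): Squat clear-glass jar of rust-pink pigment with a dark brown lid, round, 66 mm across, 60 mm high, 0.14 kg. This point: on its axis, half-way up (30 mm). z up.
- stopper_bottle_c (a point): Small round clear-glass bottle with a clear ground-glass stopper, no coloured cap; bulb-shaped body, 47 mm across at 20 mm up, 40 at 35 mm, 24 at 55 mm; stopper 27 mm across at 69 mm up; 81 mm high, 0.09 kg. This point: on its axis, half-way up (40.5 mm). z up.
- glass_muller_c (a point): Pale glass muller (grinding tool, solid, no lid): round foot 60 mm across, tapering to a knob 38 mm across at 67 mm up (27 mm at the very top); 81 mm high, 0.42 kg. This point: on its axis, half-way up (40.5 mm). z up.
- yellow_bottle_c (a point): Slim clear-glass bottle with a tall yellow cap, 34 mm across the body up to 56 mm, cap 24 mm across above it, 94 mm high, 0.06 kg. This point: on its axis, half-way up (47 mm). z up.
- stippling_brush_c (a point): Stippling brush with pale wooden handle, lying on the table, 138 mm long (69 mm each way from this point), bristles towards its -y end. This point is at mid-length on the handle, 10 mm above its underside; y runs along the brush. Here the handle is 20 mm wide and about 19 mm high; the widest part (bristles) is 22 mm. 0.035 kg.
- white_jar_c (a point): Clear-glass jar of mauve pigment with a white lid, 50 mm across, 80 mm high. Belongs to neither kit, stays where it stands. This point: on its axis, half-way up (40 mm). Beyond the stock, 40 mm or more behind its last row, a solid light box 106 mm high runs along the table, parallel to the ends of the trays or nearly so.
Things that resemble listed ones, but are neither listed nor needed, are in the scene too. Leave any purple look-alike of the part that bears rust_jar_c alone.

How it is judged:
By the outcome, as a careful person would: the job done as asked, in the order asked, and still so for the second after the job is handed in, with the robot touching nothing.
It also fails if it takes over 120 s, if anything falls off the work surface, if the arm or the gripper's body presses on something with over 40 N, if the wrist force passes 120 N, or if a joint passes its speed limit or range.

## Robot

A 6-joint arm with a two-finger parallel gripper is mounted at the origin on a cart in front of the work surface, level with it; the furniture and walls round the work are solid. World frame = base frame: x ahead of the robot, y to its left, z up, the work surface at z = 0. Lengths are in m, angles in rad, forces in N, time in s.
With the tool pointing down it reaches from about 0.35 to 0.725 m from the base axis. Payload 4.3 kg.
Tool frame: the origin (TCP) lies between the finger pads; the fingertips stand 8 mm ahead of it and the grasp point (between the pads) lies 11 mm behind it (env.tip_extent is the distance from the TCP to the fingertips, in m); z points along the fingers, x is the direction in which the jaws open and shut, and the axes are right-handed (so a half turn about z gives the same grasp; the last joint's range is limited). The gripper opens to 85 mm and grips with 20 to 120 N. Pads are 22 mm wide; open, the fingers measure 114 mm over their backs; the gripper's body (76 mm by 85 mm) begins 54 mm behind the grasp point. The pads swing forward as they close: fully open they stand 13 mm farther back than shut.
Start: joints at [1.078, 0.377, 0.081, 1.274, 0, 1.46], TCP at [0.215, 0.533, 0.239] pointing down, gripper open.
Joint ranges: [-2.72, 2.72], [-0.84, 1.66], [-1.02, 1.22], [-1.77, 2.12], [-1.37, 1.28], [-3.14, 3.14]. Speed limits (rad/s): [2.57, 2.57, 3.14, 3.14, 3.14, 3.14].

## Interface

Orientations are given as a unit quaternion [x, y, z, w].
In Python, from workcell import env, cams, ticket gives the robot as it stands. The module is installed in compiled form; this text tells all that it offers.
- The arm moves only by the shell command python3 -m creep 'ROWS' [FORCE]. ROWS is JSON, a list of rows, each a list of 7 numbers: the turn, a rotation vector about the world's x, y, z in rad, then the shift along the world's x, y, z in m, then the opening, from 0 (shut) to 1 (fully open). A call has 1 to 20 rows; each row is the pose to reach, as a shift and turn from the pose measured when the call began; what a row does not reach only later rows make up. A row lasts 1/12 s, in which the tool goes at most 41.7 mm and 7.16 degrees, less where a joint would pass 70% of its speed; a pose out of reach is approached as far as the arm can. A call with a gripper value outside its range is refused whole. The fingers move at their own pace and stop on an object; FORCE is the grip in N (left out, the last holds). Time passes only in rows, so rows that repeat a pose let the fingers close. It gives the time, the measured TCP pose, the force and the opening at its end, in the units of the state.
- env.read_state(): the state, without advancing time (a new reading comes with each control period).
- cams.snapshot(name): name is "scene" or "side" or "wrist"; returns a dict with "image" (384x512x3 uint8, blue, green, red), "depth" (384x512 float32, m along the optical axis (not along the pixel's ray), 0 where there is no reading), "intrinsics" (3x3 intrinsics, pixels), "camera_from_world" (4x4, takes a point from world to camera coordinates); the wrist camera has in their place "tool_from_camera" (4x4, takes a point from camera to tool coordinates, whose origin is the TCP and whose axes are the tool frame's). Camera axes: x right, y down, z forward; pixel columns grow to the right and rows downward; lengths in m; the calibration is good to about 2 mm. A picture is of the moment at which its call begins: read the wrist's pose just before it.
- ticket.hand_in(): hands the job in, once; it reports no verdict.
The state is a dict: "clock": time; "joint_pos": joint angles; "qd": joint speeds; "joint_efforts": joint torques, N m; "eef_pos": TCP position; "tool_rot": TCP orientation; "wrist_force": force on the tool from outside, world axes, zero at the start; "torque": the same for the moment, N m; "opening": finger opening in m.
Only numpy, scipy, OpenCV 4.12 (cv2) and the standard library are available. Lean on these libraries where they do the work, as an engineer would, in place of code of your own. Each camera call takes 0.05 s, during which the arm holds its last target.

## Working session

There is one attempt and no reset: what is moved stays moved. The work goes in short steps, Python scripts to look and compute and a shell command to move; the robot and the scene stay as the last step left them, time stands still between calls to the robot, and variables do not carry over. Pictures are saved under pics/ and viewed, and the job is handed in when it is done.

```bash
ls; mkdir -p pics; cat > h.py <<'E'
import numpy as np, cv2
from workcell import env, cams, ticket
from scipy.spatial.transform import Rotation as R
def snap(n):
    s=env.read_state(); d=cams.snapshot(n)
    if n=='wrist':
        T=np.eye(4);T[:3,:3]=R.from_quat(s['tool_rot']).as_matrix();T[:3,3]=s['eef_pos']
        d['wfc']=T@d['tool_from_camera']
    else: d['wfc']=np.linalg.inv(d['camera_from_world'])
    d['state']=s
    return d
def ray(d,u,v):
    r=np.linalg.inv(d['intrinsics'])@[u,v,1]; return d['wfc'][:3,3], d['wfc'][:3,:3]@r
def onplane(d,u,v,z):
    o,r=ray(d,u,v); return o+r*(z-o[2])/r[2]
def proj(d,p):
    c=np.linalg.inv(d['wfc'])@np.append(p,1); q=d['intrinsics']@c[:3]; return q[:2]/q[2]
def world(d):
    v,u=np.mgrid[:384,:512]; z=d['depth']; K=d['intrinsics']
    c=np.stack([(u-K[0,2])/K[0,0]*z,(v-K[1,2])/K[1,1]*z,z],-1)
    w=c@d['wfc'][:3,:3].T+d['wfc'][:3,3]; w[z==0]=np.nan; return w
def up(im,k=1.5): return cv2.resize(im,None,fx=k,fy=k,interpolation=cv2.INTER_CUBIC)
E
python3 - <<'E'
from h import *
import pickle
for n in ['scene','side','wrist']:
    d=snap(n); cv2.imwrite(f'pics/{n}0.png',up(d['image'])); pickle.dump(d,open(f'{n}0.pkl','wb'))
    print(n,d['wfc'].round(3).tolist(),d['intrinsics'].tolist(),(d['depth']>0).mean())
print(env.read_state())
E
```

```text
pics
scene [[0.809, -0.436, 0.393, 0.204], [-0.587, -0.623, 0.517, -0.459], [0.019, -0.649, -0.76, 0.73], [0.0, 0.0, 0.0, 1.0]] [[368.0373644148754, 0.0, 259.7612212434747], [0.0, 368.0373644148754, 193.27258894424784], [0.0, 0.0, 1.0]] 0.995758056640625
side [[0.871, -0.317, 0.375, 0.226], [-0.49, -0.596, 0.636, -0.535], [0.021, -0.738, -0.675, 0.642], [0.0, 0.0, 0.0, 1.0]] [[353.76381358566715, 0.0, 251.32682336136844], [0.0, 353.76381358566715, 191.90633981652317], [0.0, 0.0, 1.0]] 0.9961700439453125
wrist [[0.374, 0.896, 0.24, 0.154], [0.927, -0.36, -0.099, 0.558], [-0.003, 0.259, -0.966, 0.373], [0.0, 0.0, 0.0, 1.0]] [[313.84009381954286, 0.0, 254.55403177573905], [0.0, 313.84009381954286, 188.22301317102242], [0.0, 0.0, 1.0]] 0.9958241780598959
{'clock': 0.15, 'joint_pos': array([1.07766829e+00, 3.77938679e-01, 7.99456037e-02, 1.27440137e+00,
       3.74384430e-06, 1.46049350e+00]), 'qd': array([-0.00110553, -0.00148466,  0.0056868 , -0.00147023, -0.00075645,
       -0.0016352 ]), 'joint_efforts': array([ 6.74597504e-04, -4.64037645e+01,  2.70169365e+01,  1.38943412e-02,
       -8.40216762e-05, -5.57932239e-06]), 'eef_pos': array([0.21455109, 0.53295015, 0.23855567]), 'tool_rot': array([ 8.28716412e-01,  5.59668179e-01, -7.08267281e-04,  3.69938848e-04]), 'wrist_force': array([-0.05053466,  0.15291559, -0.06475123]), 'torque': array([0.047723  , 0.00564119, 0.02034157]), 'opening': 0.08528230374023751}
```

View pics/scene0.png

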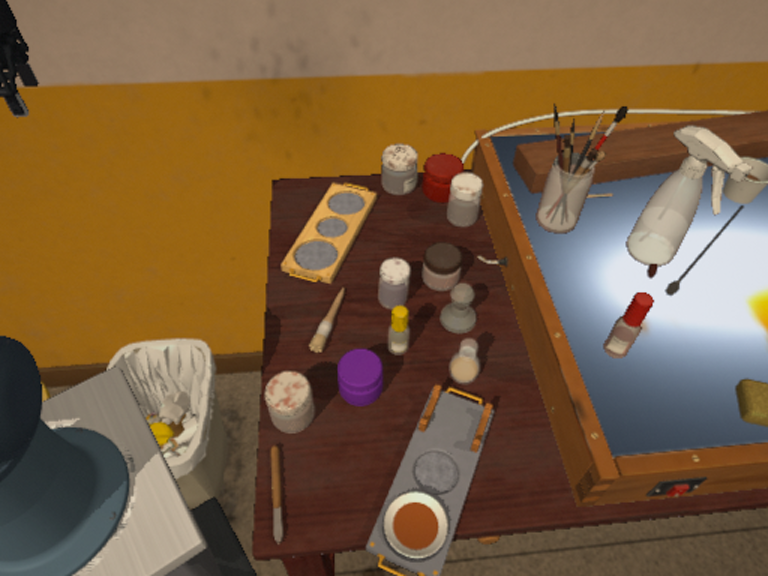

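View pics/side0.png

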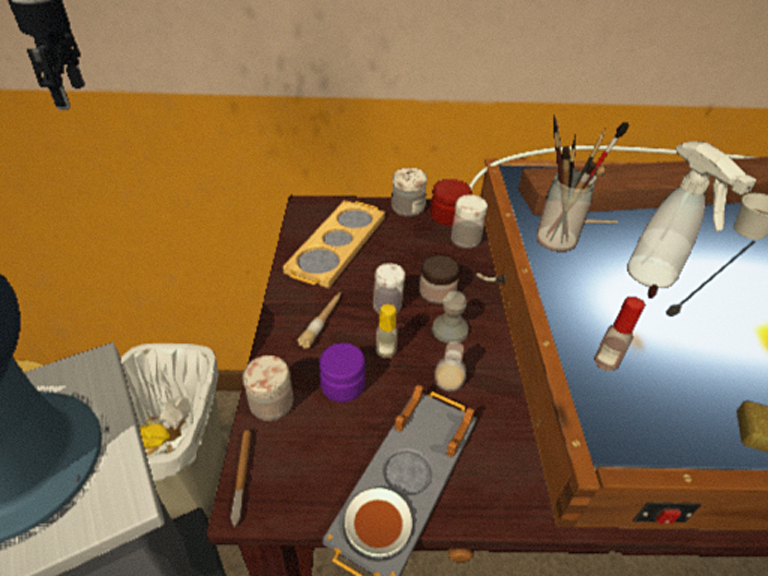

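View pics/wrist0.png

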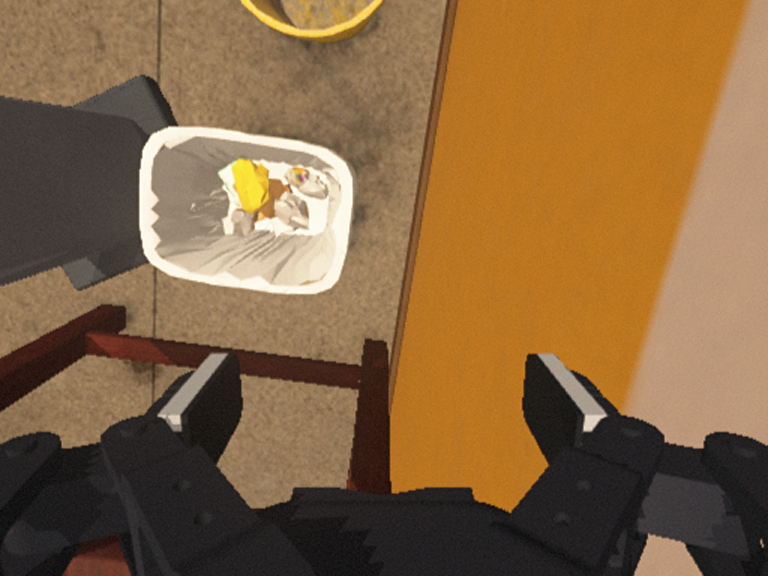

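The scene view (768x576 scale) shows:
- Rust jar with the brown lid at (442,265). Things it could be taken for are the purple jar at (360,377), the red jar at (443,178) and the speckled jars at (290,400) and (399,168).
- Clear stoppered bottle at (465,360) and muller at (459,308), which look alike.
- Yellow-capped bottle at (399,330). The red-capped bottle at (630,325) is a look-alike.
- Brush at (327,320). The palette knife at (277,490) and the brushes in the pot are look-alikes.
- Mauve white-lidded jar at (394,283). Other white-lidded jars are at (465,198) and (399,168).

Next I'll check the choices in a crop and measure.

```bash
cat > topo.py <<'E'
from h import *
import pickle
# ortho map x 0.2..0.85, y -0.45..0.45 ; 1mm px; image: row = x decreasing (ahead up), col = -y
H=np.full((650,900),-1.);C=np.zeros((650,900,3),np.uint8)
for n in ['side0','scene0']:
    d=pickle.load(open(n+'.pkl','rb')); w=world(d)
    im=d['image']
    r=np.round((0.85-w[...,0])*1000);c=np.round((0.45-w[...,1])*1000)
    ok=np.isfinite(r)&(r>=1)&(r<649)&(c>=1)&(c<899)&(w[...,2]<0.3)
    for v,u in zip(*np.where(ok)):
        a,b=int(r[v,u]),int(c[v,u]);z=w[v,u,2]
        s=H[a-1:a+2,b-1:b+2]; m=s<z; s[m]=z; C[a-1:a+2,b-1:b+2][m]=im[v,u]
for k in range(0,900,100):
    C[:,max(k-50,0)]=(0,255,255) if k else C[:,0]; 
for k in range(50,650,100): C[k,:]=(0,255,0)
cv2.imwrite('pics/topo.png',cv2.resize(C,(800,578)))
np.save('H.npy',H)
E
python3 topo.py
python3 - <<'E'
from h import *
import pickle
d=pickle.load(open('scene0.pkl','rb'))
cv2.imwrite('pics/crop0.png',cv2.resize(d['image'][150:270,160:350],None,fx=4,fy=4,interpolation=cv2.INTER_CUBIC))
E
```

```text
(no output)
```

View pics/topo.png

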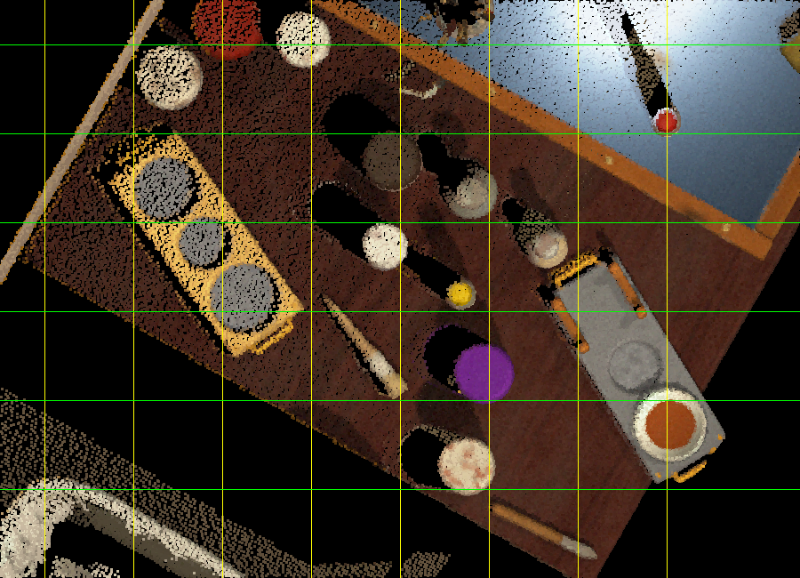

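View pics/crop0.png

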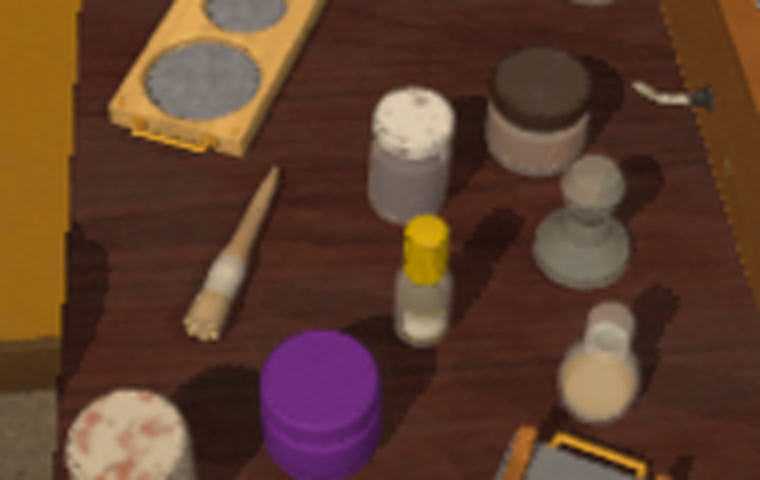

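The crop confirms the choices in crop pixels: rust jar (540,110), muller (582,220), stoppered bottle (600,370), yellow bottle (423,280), brush (230,255), and mauve jar (412,155). The map shows the large well as the end nearest the robot, at (245,297). Next I'll measure from both views.

```bash
cat > meas.py <<'E'
from h import *
import pickle
O={'rust':(.67,.009,.060,.033),'stop':(.573,-.165,.081,.0135),'mull':(.633,-.082,.081,.019),'yell':(.52,-.067,.094,.012),'white':(.573,.018,.08,.025),'purple':(.43,-.09,.07,.033)}
ds={n:pickle.load(open(n+'0.pkl','rb')) for n in ['scene','side']}
for k,(x,y,h,r) in O.items():
    for n,d in ds.items():
        w=world(d); m=(np.hypot(w[...,0]-x,w[...,1]-y)<r+.02)&(w[...,2]>0.01)
        p=w[m]; top=np.percentile(p[:,2],97)
        q=p[p[:,2]>top-.006]
        (cx,cy),rr=cv2.minEnclosingCircle(q[:,:2].astype(np.float32))
        uv=proj(d,np.array([cx,cy,top]))
        print(k,n,'top%.4f max%.4f'%(top,p[:,2].max()),'c',round(cx,4),round(cy,4),'r',round(rr,4),'mean',q[:,:2].mean(0).round(4),len(q),'px',uv.round(0))
# table z
for n,d in ds.items():
    w=world(d); m=(np.hypot(w[...,0]-.5,w[...,1]-.06)<.03); print(n,'table z',np.median(w[m][:,2]))
E
python3 meas.py
```

```text
rust scene top0.0594 max0.0605 c 0.6695 0.0089 r 0.0328 mean [0.669  0.0084] 375 px [295. 170.]
rust side top0.0619 max0.0628 c 0.6719 0.0114 r 0.0328 mean [0.6704 0.0094] 341 px [293. 177.]
stop scene top0.0786 max0.0796 c 0.5722 -0.1644 r 0.0125 mean [ 0.5716 -0.1648] 94 px [312. 230.]
stop side top0.0806 max0.0827 c 0.5749 -0.1629 r 0.0139 mean [ 0.5734 -0.1642] 97 px [303. 231.]
mull scene top0.0785 max0.0806 c 0.6338 -0.0795 r 0.0157 mean [ 0.6327 -0.0807] 110 px [308. 193.]
mull side top0.0811 max0.0833 c 0.6362 -0.0786 r 0.016 mean [ 0.6345 -0.0804] 107 px [303. 197.]
yell scene top0.0930 max0.0942 c 0.5201 -0.0668 r 0.0121 mean [ 0.5197 -0.0674] 83 px [266. 207.]
yell side top0.0955 max0.0971 c 0.5227 -0.0658 r 0.0128 mean [ 0.5213 -0.0668] 80 px [259. 205.]
white scene top0.0784 max0.0804 c 0.5733 0.0175 r 0.0252 mean [0.5728 0.0167] 251 px [263. 179.]
white side top0.0810 max0.0827 c 0.5758 0.0178 r 0.0251 mean [0.5748 0.0173] 227 px [260. 181.]
purple scene top0.0596 max0.0613 c 0.4303 -0.0942 r 0.0326 mean [ 0.4294 -0.0952] 615 px [239. 244.]
purple side top0.0614 max0.0630 c 0.4335 -0.0928 r 0.0333 mean [ 0.4313 -0.0944] 582 px [228. 239.]
scene table z -0.0012449428192341516
side table z 0.001132101666797003
```

```bash
cat > tray.py <<'E'
from h import *
import pickle
def rect(d,cx,cy,half,z,s=.0005):
    # ortho: col = (cy+half - y)/s ; row=(cx+half-x)/s
    N=int(2*half/s)
    w=[(cx+half,cy+half,z),(cx+half,cy-half,z),(cx-half,cy-half,z),(cx-half,cy+half,z)]
    src=np.float32([proj(d,np.array(p)) for p in w]); dst=np.float32([(0,0),(N,0),(N,N),(0,N)])
    return cv2.warpPerspective(d['image'],cv2.getPerspectiveTransform(src,dst),(N,N),flags=cv2.INTER_CUBIC)
if __name__=='__main__':
    ims=[]
    for c in [(.575,.215),(.435,-.265)]:
        ims.append(np.hstack([cv2.resize(rect(pickle.load(open(n+'0.pkl','rb')),*c,.14,.016),(400,400)) for n in ['scene','side']]))
    cv2.imwrite('pics/rectw.png',ims[0]);cv2.imwrite('pics/rectg.png',ims[1])
E
python3 tray.py
```

```text
(no output)
```

View pics/rectw.png

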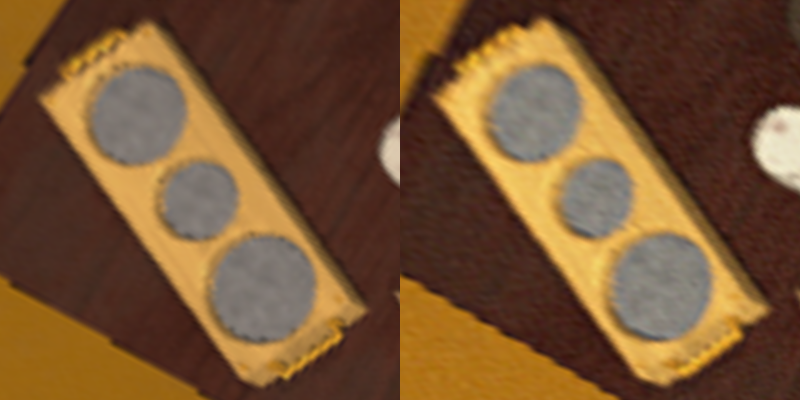

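View pics/rectg.png

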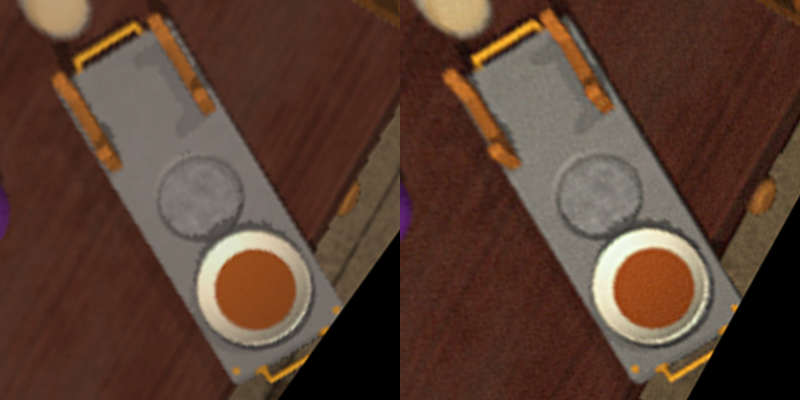

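```bash
cat > tray2.py <<'E'
from tray import *
def blobs(m,amin):
    m=cv2.morphologyEx(m,cv2.MORPH_OPEN,np.ones((9,9),np.uint8)); m=cv2.morphologyEx(m,cv2.MORPH_CLOSE,np.ones((15,15),np.uint8))
    cs,_=cv2.findContours(m,cv2.RETR_EXTERNAL,cv2.CHAIN_APPROX_NONE)
    return [c for c in cs if cv2.contourArea(c)>amin]
for n in ['scene','side']:
    d=pickle.load(open(n+'0.pkl','rb')); 
    cx,cy,h=.575,.215,.14; toxy=lambda u,v:np.array([cx+h-v*.0005,cy+h-u*.0005])
    hsv=cv2.cvtColor(rect(d,cx,cy,h,.012),cv2.COLOR_BGR2HSV)
    m=((hsv[...,1]<80)&(hsv[...,2]>70)).astype(np.uint8)*255
    P=[]
    for c in blobs(m,5000):
        (u,v),a,b=cv2.fitEllipse(c); p=toxy(u,v)
        if 230<u<800 or True:
            print(n,'W',p.round(4),(np.array(a)*.5).round(1)); P.append((p,max(a)))
    # wood outline on z=16
    hsv=cv2.cvtColor(rect(d,cx,cy,h,.016),cv2.COLOR_BGR2HSV)
    cx,cy=.435,-.265
    hs=cv2.cvtColor(rect(d,cx,cy,h,.026),cv2.COLOR_BGR2HSV)
    m=((hs[...,0]<15)&(hs[...,1]>150)&(hs[...,2]>80)).astype(np.uint8)*255; m[:350]=0
    for c in blobs(m,8000): (u,v),a,b=cv2.fitEllipse(c); print(n,'dish',toxy(u,v).round(4),(np.array(a)*.5).round(1))
    # notched bars: brown-orange in plane z=42(top)
    hs=cv2.cvtColor(rect(d,cx,cy,h,.042),cv2.COLOR_BGR2HSV)
    m=((hs[...,0]<20)&(hs[...,1]>130)&(hs[...,2]>80)).astype(np.uint8)*255
    w=world(d); z=w[...,2]
    # bars by depth
    x,y=w[...,0],w[...,1]
    s=(np.hypot(x-.50,y+.225)<.085)&(z>.022)&(z<.05)&(np.hypot(x-.573,y+.165)>.03)
    l,lab,st,ce=cv2.connectedComponentsWithStats(s.astype(np.uint8))
    for i in range(1,l):
        if st[i,4]>30:
            p=w[lab==i]; r=cv2.minAreaRect((p[:,:2]*1000).astype(np.float32)); print(n,'bar',np.round(r[0],1),np.round(r[1],1),round(r[2],1),'z',np.percentile(p[:,2],[2,98]).round(3),st[i,4])
E
python3 tray2.py
```

```text
scene W [0.5145 0.1738] [69.7 74.8]
scene W [0.5767 0.2186] [49.2 54.3]
scene W [0.6364 0.2619] [62.2 68.7]
scene dish [ 0.3701 -0.3058] [54.  54.4]
scene bar [ 483.2 -191.1] [65.8 10.1] 31.7 z [0.023 0.041] 161
scene bar [ 522.4 -256. ] [66.4  9.6] 31.4 z [0.024 0.041] 157
side W [0.5158 0.176 ] [67.4 74.5]
side W [0.5782 0.2214] [46.6 54.3]
side W [0.6154 0.0908] [38.4 63.3]
side W [0.6383 0.2647] [59.2 67.9]
side dish [ 0.371  -0.3062] [53.9 54.3]
side bar [ 485.1 -190.3] [66.3 10.8] 32.0 z [0.024 0.044] 181
side bar [ 524.8 -255.1] [66.5 10.1] 31.2 z [0.023 0.043] 188
```

Measurements agree between the two views to about 2 mm. Next I'll hover above the rust jar, jaw axis at about 32°, which lies between the muller and the white jar, and look with the wrist camera.

```bash
python3 -m creep '[[0,0,-0.63,0.455,-0.523,0.0,1],[0,0,-0.63,0.455,-0.523,0.0,1],[0,0,-0.63,0.455,-0.523,0.0,1],[0,0,-0.63,0.455,-0.523,0.0,1],[0,0,-0.63,0.455,-0.523,0.0,1],[0,0,-0.63,0.455,-0.523,0.0,1],[0,0,-0.63,0.455,-0.523,0.0,1],[0,0,-0.63,0.455,-0.523,0.0,1],[0,0,-0.63,0.455,-0.523,0.0,1],[0,0,-0.63,0.455,-0.523,0.0,1],[0,0,-0.63,0.455,-0.523,0.0,1],[0,0,-0.63,0.455,-0.523,0.0,1],[0,0,-0.63,0.455,-0.523,0.0,1],[0,0,-0.63,0.455,-0.523,0.0,1],[0,0,-0.63,0.455,-0.523,0.0,1],[0,0,-0.63,0.455,-0.523,0.0,1],[0,0,-0.63,0.455,-0.523,0.0,1],[0,0,-0.63,0.455,-0.523,0.0,1],[0,0,-0.63,0.455,-0.523,0.0,1],[0,0,-0.63,0.455,-0.523,0.0,1]]' 30
cat > ws.py <<'E'
import sys,pickle
from h import *
n=sys.argv[1]; d=snap('wrist'); cv2.imwrite(f'pics/{n}.png',up(d['image'])); pickle.dump(d,open(n+'.pkl','wb'))
s=d['state']; X=R.from_quat(s['tool_rot']).as_matrix()
print(s['clock'],s['eef_pos'].round(4),'jaw',np.degrees(np.arctan2(X[1,0],X[0,0])).round(1),'zax',X[:,2].round(3),'q',s['joint_pos'].round(2),'F',s['wrist_force'].round(1),'open',round(s['opening'],4))
E
python3 ws.py w1
```

```text
clock: 1.82
eef_pos: [0.669, 0.0104, 0.238]
tool_rot: [0.961, 0.275, -0.001, -0.0]
wrist_force: [0.1, 0.6, 0.4]
opening: 0.0853
1.8167 [0.669  0.0104 0.238 ] jaw 32.0 zax [-0.003 -0.    -1.   ] q [-0.08  0.59  0.42  1.4  -0.    0.93] F [0.1 0.6 0.4] open 0.0853
```

View pics/w1.png

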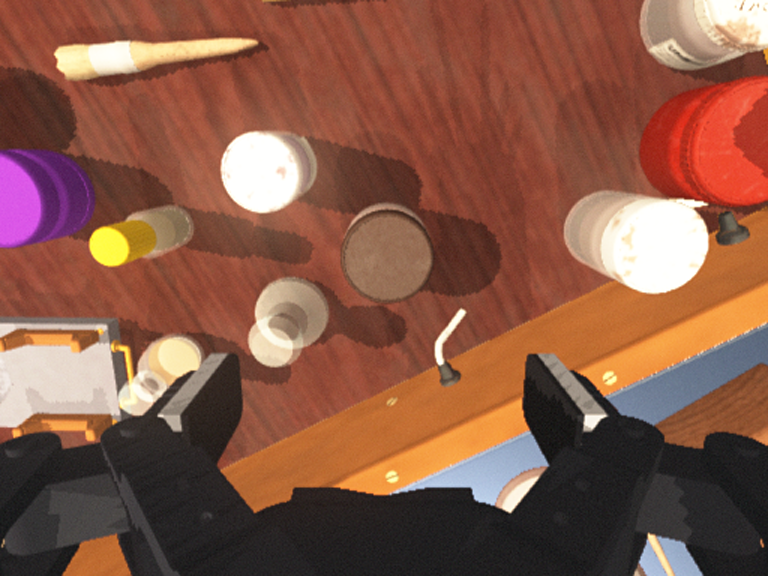

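The wrist view shows the rust jar lid at (388,255), mauve jar at (265,170), muller at (285,320), stoppered bottle at (165,370) and yellow bottle at (140,232). The rust jar is clear all round. Next I'll refine the positions from this view.

```bash
cat > mw.py <<'E'
import sys,pickle
from h import *
O={'rust':(.67,.009,.060,.033),'stop':(.573,-.165,.081,.0135),'mull':(.633,-.082,.081,.019),'yell':(.52,-.067,.094,.012),'white':(.573,.018,.08,.025)}
d=pickle.load(open(sys.argv[1]+'.pkl','rb')); w=world(d)
for k,(x,y,h,r) in O.items():
    m=(np.hypot(w[...,0]-x,w[...,1]-y)<r+.015)&(w[...,2]>.01)&(w[...,2]<.11); p=w[m]
    if len(p)<30: continue
    top=np.percentile(p[:,2],97); q=p[p[:,2]>top-.006]; (cx,cy),rr=cv2.minEnclosingCircle(q[:,:2].astype(np.float32))
    print(k,'top',round(top,4),'c',round(cx,4),round(cy,4),'r',round(rr,4),'mean',q[:,:2].mean(0).round(4),len(q))
E
python3 mw.py w1
```

```text
rust top 0.0602 c 0.6726 0.0103 r 0.0324 mean [0.6718 0.0113] 3020
stop top 0.0799 c 0.5758 -0.1633 r 0.0131 mean [ 0.5752 -0.1615] 430
mull top 0.0798 c 0.6369 -0.0786 r 0.0163 mean [ 0.6369 -0.0768] 706
yell top 0.0944 c 0.5227 -0.0659 r 0.0124 mean [ 0.5233 -0.0649] 608
white top 0.0797 c 0.5762 0.0179 r 0.0246 mean [0.5765 0.0188] 2259
```

```bash
python3 -m creep '[[0,0,0,0.003,0,-0.04,1],[0,0,0,0.003,0,-0.08,1],[0,0,0,0.003,0,-0.115,1],[0,0,0,0.003,0,-0.145,1],[0,0,0,0.003,0,-0.17,1],[0,0,0,0.003,0,-0.19,1],[0,0,0,0.003,0,-0.203,1],[0,0,0,0.003,0,-0.208,1],[0,0,0,0.003,0,-0.208,1],[0,0,0,0.003,0,-0.208,1]]' 30; python3 ws.py w2
```

```text
clock: 2.7
eef_pos: [0.6718, 0.0118, 0.0314]
tool_rot: [0.961, 0.276, -0.001, -0.0]
wrist_force: [0.9, -0.4, 0.6]
opening: 0.0854
2.7 [0.6718 0.0118 0.0314] jaw 32.1 zax [-0.002 -0.    -1.   ] q [-0.08  0.69  0.05  0.93 -0.    0.93] F [ 0.9 -0.4  0.6] open 0.0854
```

View pics/w2.png

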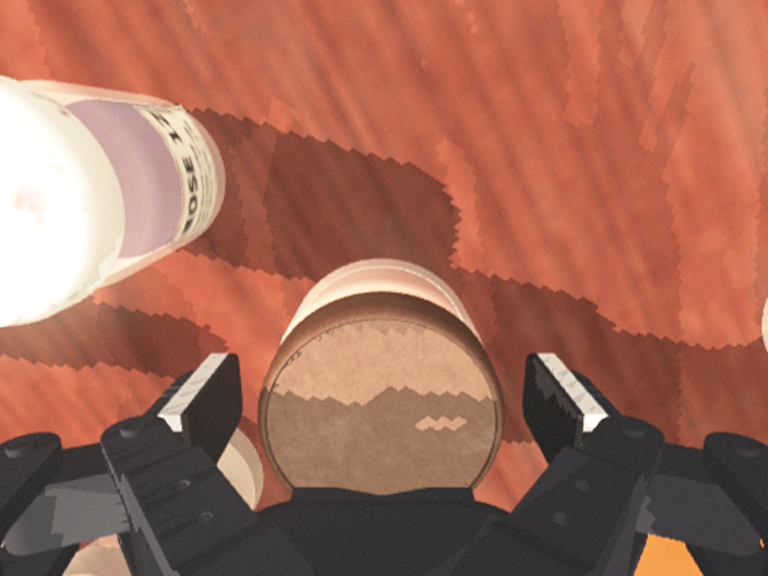

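The jar is centred between the pads, with its lid spanning (260–500) and the fingers at 240 and 525. I'll close with 30 N and lift a little.

```bash
python3 -m creep '[[0,0,0,0,0,0,0],[0,0,0,0,0,0,0],[0,0,0,0,0,0,0],[0,0,0,0,0,0,0],[0,0,0,0,0,0,0],[0,0,0,0,0,0,0],[0,0,0,0,0,0,0],[0,0,0,0,0,0,0]]' 30; python3 -m creep '[[0,0,0,0,0,0.005,0],[0,0,0,0,0,0.02,0],[0,0,0,0,0,0.04,0],[0,0,0,0,0,0.07,0],[0,0,0,0,0,0.10,0],[0,0,0,0,0,0.11,0],[0,0,0,0,0,0.11,0]]'; python3 ws.py w3
```

```text
clock: 3.42
eef_pos: [0.674, 0.0115, 0.0345]
tool_rot: [0.961, 0.276, 0.002, 0.001]
wrist_force: [-0.7, 0.4, 5.3]
opening: 0.0621
clock: 4.0
eef_pos: [0.6767, 0.0113, 0.1487]
tool_rot: [0.961, 0.276, 0.005, 0.002]
wrist_force: [0.4, 0.6, -2.4]
opening: 0.0621
4.0 [0.6767 0.0113 0.1487] jaw 32.1 zax [ 0.011 -0.001 -1.   ] q [-0.08  0.61  0.23  1.17 -0.    0.93] F [ 0.4  0.6 -2.4] open 0.0621
```

View pics/w3.png

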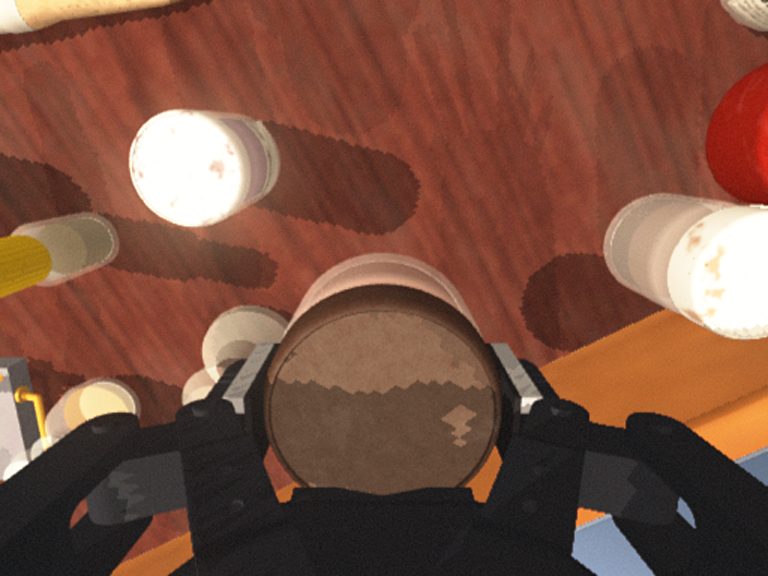

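The jar is held straight: its lid is centred at (385,400) between the pads, and the wrist reads -2.4 N. I'll carry it most of the way and look at the large well.

```bash
python3 -m creep '[[0,0.011,0,-0.02,0.02,0,0],[0,0.011,0,-0.045,0.045,0,0],[0,0.011,0,-0.07,0.07,0,0],[0,0.011,0,-0.09,0.095,0,0],[0,0.011,0,-0.105,0.11,0,0],[0,0.011,0,-0.115,0.115,0,0],[0,0.011,0,-0.115,0.115,0,0],[0,0.011,0,-0.115,0.115,0,0]]' ; python3 ws.py w4
```

```text
clock: 4.72
eef_pos: [0.5588, 0.1264, 0.1439]
tool_rot: [0.961, 0.277, -0.004, -0.0]
wrist_force: [0.7, 0.1, -1.7]
opening: 0.0621
4.7167 [0.5588 0.1264 0.1439] jaw 32.1 zax [-0.007 -0.002 -1.   ] q [ 0.11  0.42 -0.1   1.05 -0.    1.12] F [ 0.7  0.1 -1.7] open 0.0621
```

View pics/w4.png

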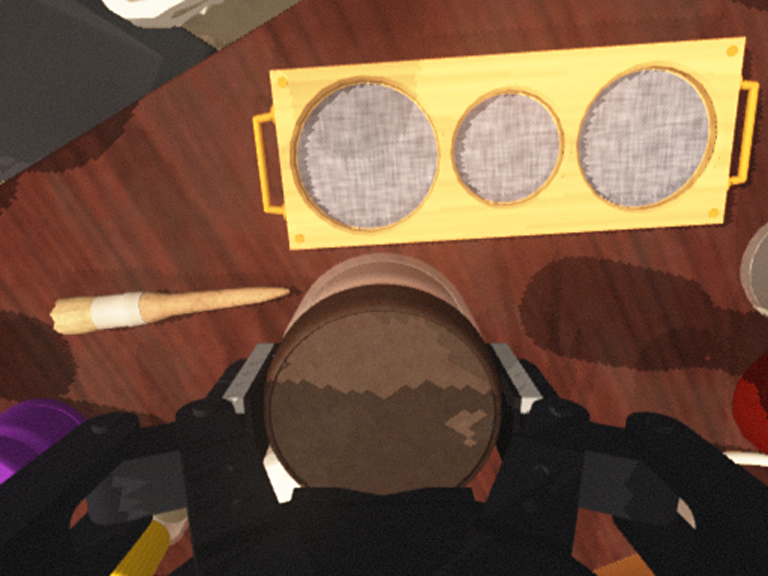

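Very clear view: large well at (365,155), small at (510,148), third at (648,137), tray corners at about (272,70), (745,40), (725,222) and (290,248). I'll fit the tray from it.

```bash
cat > tw.py <<'E'
import sys
from tray import *
d=pickle.load(open(sys.argv[1]+'.pkl','rb')); cx,cy,h=.575,.215,.15
im=rect(d,cx,cy,h,.016); hsv=cv2.cvtColor(im,cv2.COLOR_BGR2HSV)
m=((hsv[...,1]>70)&(hsv[...,2]>140)&(hsv[...,0]>14)&(hsv[...,0]<35)).astype(np.uint8)*255
m=cv2.morphologyEx(m,cv2.MORPH_OPEN,np.ones((9,9),np.uint8))
cs,hi=cv2.findContours(m,cv2.RETR_CCOMP,cv2.CHAIN_APPROX_NONE)
xy=lambda u,v:np.array([cx+h-v*.0005,cy+h-u*.0005])
i=max(range(len(cs)),key=lambda k:cv2.contourArea(cs[k]))
fill=np.zeros_like(m); cv2.drawContours(fill,[cs[i]],0,255,-1); fill=cv2.morphologyEx(fill,cv2.MORPH_OPEN,np.ones((61,61),np.uint8))
c2=max(cv2.findContours(fill,cv2.RETR_EXTERNAL,cv2.CHAIN_APPROX_NONE)[0],key=cv2.contourArea)
r=cv2.minAreaRect(c2); print('tray c',xy(*r[0]).round(4),np.round(np.array(r[1])*.5,1),r[2])
for k in range(len(cs)):
    if hi[0][k][3]==i and cv2.contourArea(cs[k])>5000:
        e=cv2.fitEllipse(cs[k]); print('well',xy(*e[0]).round(4),(np.array(e[1])*.5).round(1)); cv2.ellipse(im,e,(0,0,255),1)
cv2.drawContours(im,[cv2.boxPoints(r).astype(int)],0,(255,0,0),1); cv2.imwrite(f'pics/{sys.argv[1]}_t.png',im)
w=world(d); 
for p in [(.515,.175,0.02),(.577,.22,.015),(.637,.263,.02)]:
    q=w[np.hypot(w[...,0]-p[0],w[...,1]-p[1])<p[2]]; print('floor',np.nanmedian(q[:,2]).round(4))
a=np.radians(35.8); t=np.array([np.cos(a),np.sin(a)])
q=w[np.hypot(w[...,0]-.576-t[1]*.038+0*1,w[...,1]-.218+t[0]*.038)<.006]; print('top',np.nanmedian(q[:,2]).round(4),len(q))
E
python3 tw.py w4
```

```text
tray c [0.5764 0.2191] [247.5  94.7] 54.23990249633789
well [0.5164 0.1762] [75.6 76.7]
well [0.5776 0.22  ] [56. 57.]
well [0.6359 0.2621] [68.5 70. ]
floor 0.0078
floor 0.0076
floor 0.0076
top 0.0154 159
```

View pics/w4_t.png

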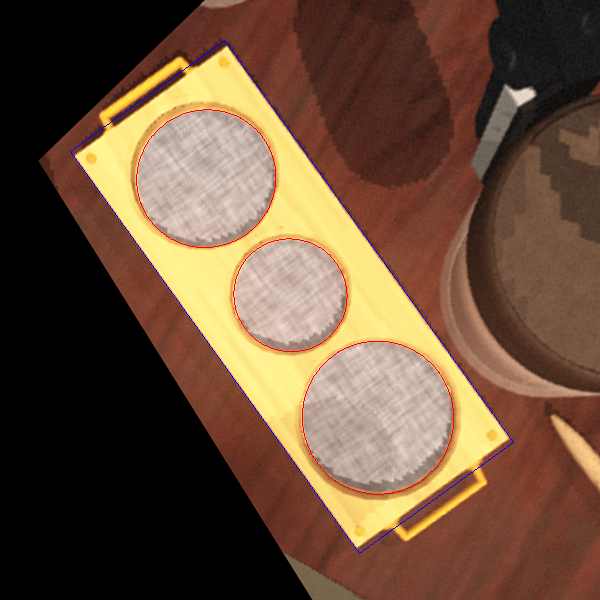

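```bash
cat > held.py <<'E'
import sys,pickle
from h import *
# held object's top: name, approx top height above TCP, radius
d=pickle.load(open(sys.argv[1]+'.pkl','rb')); dz=float(sys.argv[2]); r=float(sys.argv[3]); w=world(d); t=d['state']['eef_pos']
m=(np.hypot(w[...,0]-t[0],w[...,1]-t[1])<r+.012)&(abs(w[...,2]-t[2]-dz)<.006); p=w[m]
top=np.percentile(p[:,2],90); q=p[abs(p[:,2]-top)<.004]
(cx,cy),rr=cv2.minEnclosingCircle(q[:,:2].astype(np.float32)); 
A=np.c_[q,np.ones(len(q))]; n=np.linalg.lstsq(np.c_[q[:,:2],np.ones(len(q))],q[:,2],rcond=None)[0]
print('top-TCP',(top-t[2]).round(4),'c-TCP',np.round([cx-t[0],cy-t[1]],4),'r',round(rr,4),'slope',n[:2].round(3),len(q))
E
python3 held.py w4 .0255 .033
```

```text
top-TCP 0.0252 c-TCP [-0.0035  0.0055] r 0.0445 slope [-0.004 -0.002] 18148
```

```bash
python3 - <<'E'
from h import *
import pickle
d=pickle.load(open('w4.pkl','rb'));t=d['state']['eef_pos']
# lid-top rim points (768-scale px), 
P=[(272,385),(285,352),(320,322),(385,308),(450,322),(485,352),(498,385),(497,420),(272,420)]
q=np.array([onplane(d,u/1.5,v/1.5,t[2]+.0255)[:2]-t[:2] for u,v in P])
s=np.linalg.lstsq(np.c_[2*q,np.ones(len(q))],(q**2).sum(1),rcond=None)[0]
print(s[:2],np.sqrt(s[2]+s[:2]@s[:2]))
E
```

```text
[0.00047045 0.00171557] 0.029595257812517053
```

```bash
python3 -m creep '[[0,0,0,-0.015,0.017,0,0],[0,0,0,-0.03,0.034,0,0],[0,0,0,-0.043,0.048,0,0],[0,0,0,-0.043,0.048,0,0],[0,0,0,-0.043,0.048,-0.03,0],[0,0,0,-0.043,0.048,-0.055,0],[0,0,0,-0.043,0.048,-0.07,0],[0,0,0,-0.043,0.048,-0.08,0],[0,0,0,-0.043,0.048,-0.082,0],[0,0,0,-0.043,0.048,-0.082,0]]' ; python3 ws.py w5
```

```text
clock: 5.6
eef_pos: [0.5172, 0.1732, 0.0617]
tool_rot: [0.961, 0.276, -0.004, -0.0]
wrist_force: [-0.7, -0.3, -1.4]
opening: 0.0618
5.6 [0.5172 0.1732 0.0617] jaw 32.0 zax [-0.007 -0.002 -1.   ] q [ 0.21  0.44 -0.3   0.83 -0.    1.22] F [-0.7 -0.3 -1.4] open 0.0618
```

View pics/w5.png

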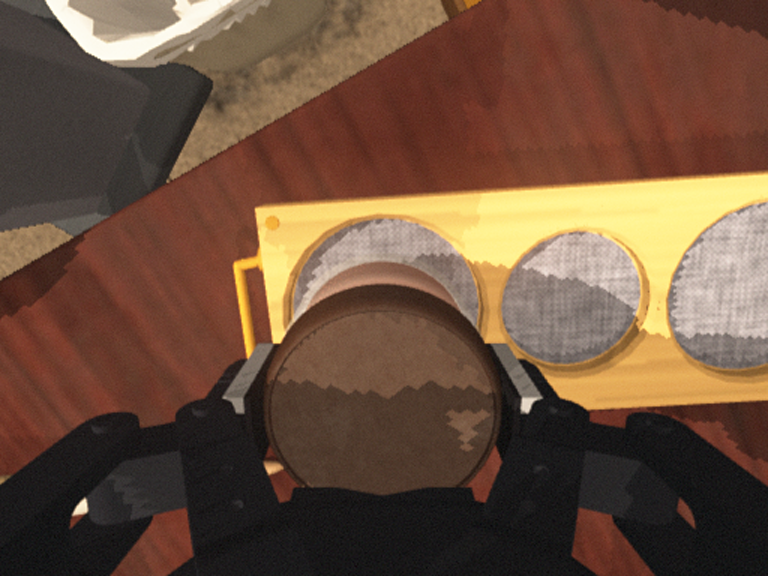

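The jar base is over the large well: base arc at (385,265) and well arc at (385,218), symmetric left and right. I'll lower it gently.

```bash
python3 -m creep '[[0,-0.007,0,-0.001,0.001,-0.005,0],[0,-0.007,0,-0.001,0.001,-0.009,0],[0,-0.007,0,-0.001,0.001,-0.012,0],[0,-0.007,0,-0.001,0.001,-0.015,0],[0,-0.007,0,-0.001,0.001,-0.017,0],[0,-0.007,0,-0.001,0.001,-0.018,0],[0,-0.007,0,-0.001,0.001,-0.018,0]]'
```

```text
clock: 6.23
eef_pos: [0.5166, 0.1745, 0.0444]
tool_rot: [0.961, 0.276, 0.0, 0.001]
wrist_force: [-0.2, -0.0, -2.0]
opening: 0.0624
```

```bash
python3 -m creep '[[0,0,0,0,0,-0.001,0],[0,0,0,0,0,-0.002,0],[0,0,0,0,0,-0.003,0],[0,0,0,0,0,-0.003,0]]'
```

```text
clock: 6.57
eef_pos: [0.5168, 0.1746, 0.0425]
tool_rot: [0.961, 0.276, 0.001, 0.001]
wrist_force: [-1.9, -0.7, 5.6]
opening: 0.0623
```

Contact came at the predicted height. Now I'll release and lift.

```bash
python3 -m creep '[[0,0,0,0,0,0,0.85],[0,0,0,0,0,0,0.9],[0,0,0,0,0,0,1],[0,0,0,0,0,0,1],[0,0,0,0,0,0,1],[0,0,0,0,0,0.02,1],[0,0,0,0,0,0.05,1],[0,0,0,0.02,-0.03,0.09,1],[0,0,0,0.04,-0.06,0.13,1],[0,0,0,0.06,-0.09,0.17,1],[0,0,0,0.06,-0.09,0.17,1]]'; python3 ws.py w6
```

```text
clock: 7.48
eef_pos: [0.5777, 0.0833, 0.2147]
tool_rot: [0.961, 0.276, 0.002, 0.001]
wrist_force: [0.1, -0.1, -0.8]
opening: 0.0853
7.4833 [0.5777 0.0833 0.2147] jaw 32.0 zax [ 0.004 -0.002 -1.   ] q [ 0.04  0.4   0.05  1.22 -0.    1.05] F [ 0.1 -0.1 -0.8] open 0.0853
```

View pics/w6.png

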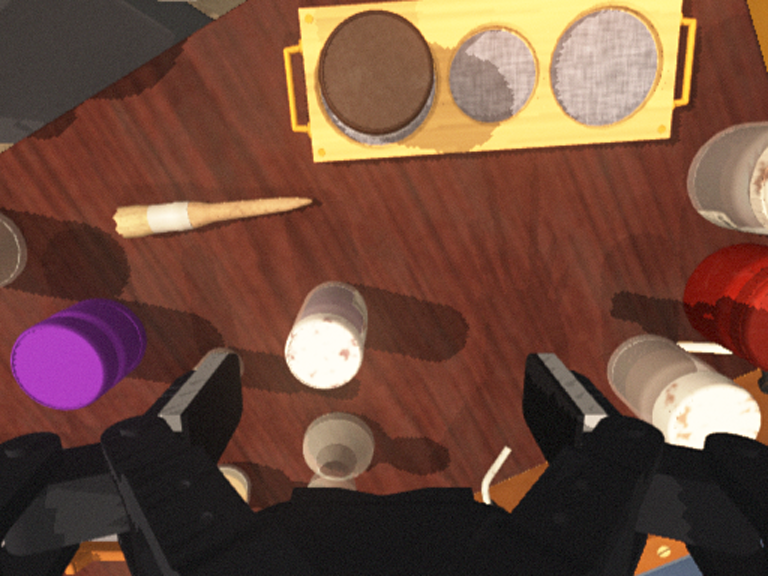

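The rust jar is in the large well with its lid concentric in it. I'll check its height and go to the stoppered bottle, jaws at -38° to clear the grey tray's bail.

```bash
python3 - <<'E'
from h import *
import pickle
d=pickle.load(open('w6.pkl','rb')); w=world(d)
m=(np.hypot(w[...,0]-.517,w[...,1]-.176)<.045)&(w[...,2]>.05); q=w[m]; print(np.median(q[:,2]),cv2.minEnclosingCircle(q[:,:2].astype(np.float32)))
E
python3 -m creep '[[0,0,-0.1,-0.003,-0.03,-0.01,0.7],[0,0,-0.22,-0.003,-0.06,-0.01,0.7],[0,0,-0.34,-0.003,-0.09,-0.01,0.7],[0,0,-0.46,-0.003,-0.12,-0.01,0.7],[0,0,-0.58,-0.003,-0.15,-0.01,0.7],[0,0,-0.7,-0.003,-0.18,-0.01,0.7],[0,0,-0.82,-0.003,-0.21,-0.01,0.7],[0,0,-0.94,-0.003,-0.235,-0.01,0.7],[0,0,-1.06,-0.003,-0.247,-0.01,0.7],[0,0,-1.18,-0.003,-0.247,-0.01,0.7],[0,0,-1.22,-0.003,-0.247,-0.01,0.7],[0,0,-1.22,-0.003,-0.247,-0.01,0.7],[0,0,-1.22,-0.003,-0.247,-0.01,0.7]]'; python3 ws.py w7;python3 mw.py w7
```

```text
0.06677914941270857 ((0.5175532102584839, 0.17428120970726013), 0.032517433166503906)
clock: 8.62
eef_pos: [0.5799, -0.1672, 0.2099]
tool_rot: [0.945, -0.326, 0.003, 0.007]
wrist_force: [0.4, -0.6, 0.6]
opening: 0.0596
8.6167 [ 0.5799 -0.1672  0.2099] jaw -38.0 zax [ 0.    -0.015 -1.   ] q [-0.38  0.44  0.1   1.22 -0.01  1.86] F [ 0.4 -0.6  0.6] open 0.0596
stop top 0.08 c 0.5752 -0.1634 r 0.0128 mean [ 0.5756 -0.1629] 632
mull top 0.0798 c 0.6369 -0.0792 r 0.0163 mean [ 0.6366 -0.0791] 1341
yell top 0.0945 c 0.5225 -0.0665 r 0.0124 mean [ 0.5233 -0.0665] 802
white top 0.0791 c 0.5736 0.0134 r 0.0236 mean [0.5693 0.0073] 1567
```

View pics/w7.png

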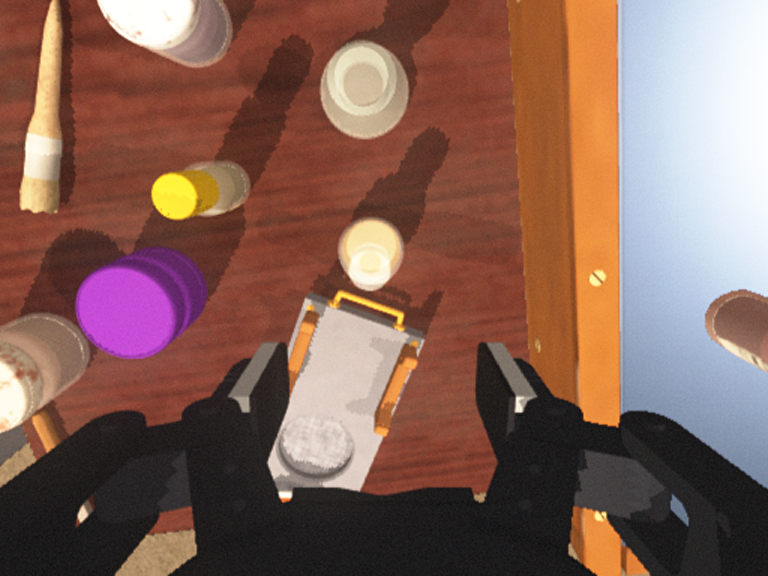

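View: bottle bulb at (370,250), with its stopper at (370,265). The fingers will straddle it left and right, clear of the bail at (368,305). Descending.

```bash
python3 -m creep '[[0.015,0,0,-0.005,0.004,-0.04,0.75],[0.015,0,0,-0.005,0.004,-0.075,0.75],[0.015,0,0,-0.005,0.004,-0.105,0.75],[0.015,0,0,-0.005,0.004,-0.13,0.75],[0.015,0,0,-0.005,0.004,-0.15,0.75],[0.015,0,0,-0.005,0.004,-0.167,0.75],[0.015,0,0,-0.005,0.004,-0.179,0.75],[0.015,0,0,-0.005,0.004,-0.184,0.75],[0.015,0,0,-0.005,0.004,-0.184,0.75],[0.015,0,0,-0.005,0.004,-0.184,0.75]]'; python3 ws.py w8
```

```text
clock: 9.5
eef_pos: [0.5751, -0.1629, 0.0263]
tool_rot: [0.946, -0.325, 0.0, -0.0]
wrist_force: [-0.5, 0.1, 0.4]
opening: 0.0642
9.5 [ 0.5751 -0.1629  0.0263] jaw -38.0 zax [ 0.001 -0.    -1.   ] q [-0.38  0.57 -0.2   0.81  0.    1.85] F [-0.5  0.1  0.4] open 0.0642
```

View pics/w8.png

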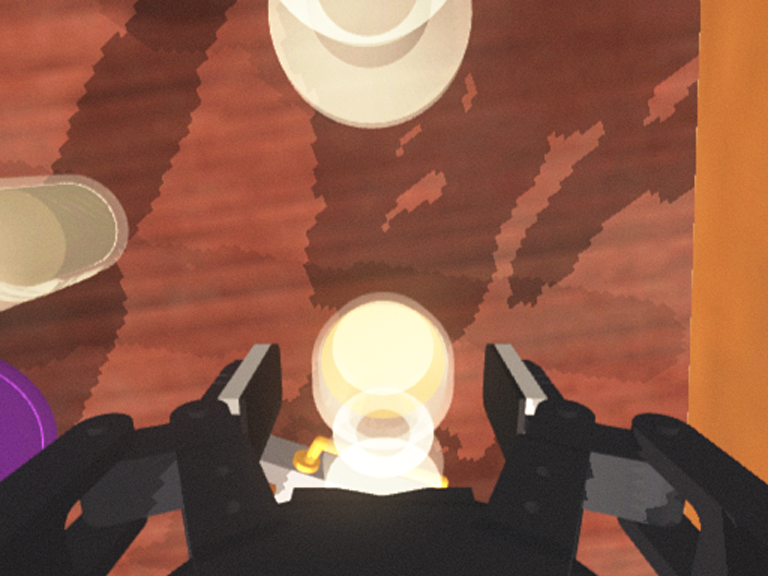

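The bottle is centred between the pads, at (383,380) with the fingers at 280 and 485. Closing at 25 N, then a small lift.

```bash
python3 -m creep '[[0,0,0,0,0,0,0.3],[0,0,0,0,0,0,0.3],[0,0,0,0,0,0,0.2],[0,0,0,0,0,0,0],[0,0,0,0,0,0,0],[0,0,0,0,0,0,0],[0,0,0,0,0,0,0]]' 25; python3 -m creep '[[0,0,0,0,0,0.005,0],[0,0,0,0,0,0.015,0],[0,0,0,0,0,0.03,0],[0,0,0,0,0,0.03,0]]'; python3 ws.py w9
```

```text
clock: 10.13
eef_pos: [0.5768, -0.1636, 0.0286]
tool_rot: [0.946, -0.325, 0.002, -0.0]
wrist_force: [-1.7, 0.5, 5.9]
opening: 0.0416
clock: 10.47
eef_pos: [0.5789, -0.1644, 0.062]
tool_rot: [0.946, -0.325, 0.005, 0.0]
wrist_force: [0.5, -0.2, -0.6]
opening: 0.0416
10.4667 [ 0.5789 -0.1644  0.062 ] jaw -38.0 zax [ 0.009 -0.003 -1.   ] q [-0.38  0.53 -0.16  0.87  0.    1.85] F [ 0.5 -0.2 -0.6] open 0.0416
```

View pics/w9.png

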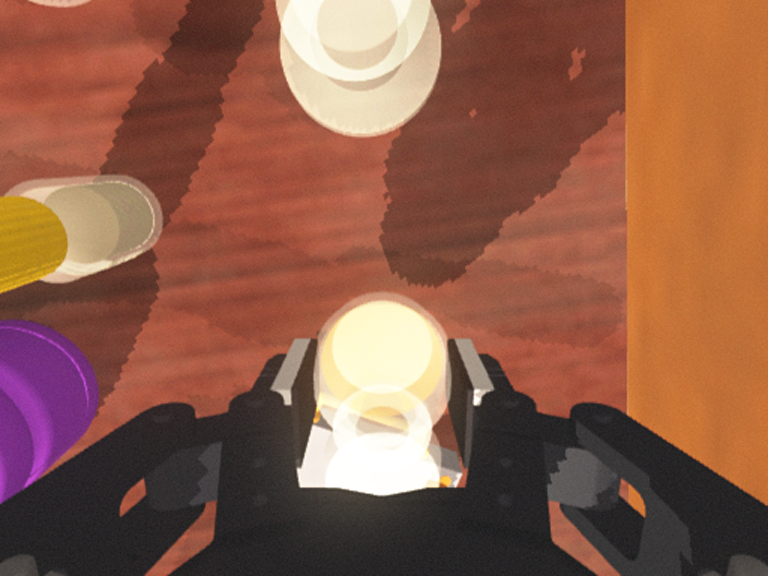

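```bash
python3 -m creep '[[0.003,0.009,0,0,0,0.03,0],[0.003,0.009,0,0,0,0.06,0],[0.003,0.009,0,0,0,0.09,0],[0.003,0.009,0,0,0.01,0.11,0],[0.003,0.009,0,0,0.03,0.12,0],[0.003,0.009,0,0,0.065,0.12,0],[0.003,0.009,0,0,0.1,0.12,0],[0.003,0.009,0,0,0.135,0.12,0],[0.003,0.009,0,0,0.17,0.12,0],[0.003,0.009,0,0,0.205,0.12,0],[0.003,0.009,0,0,0.24,0.12,0],[0.003,0.009,0,0,0.275,0.12,0],[0.003,0.009,0,0,0.31,0.12,0],[0.003,0.009,0,0,0.34,0.12,0],[0.003,0.009,0,0,0.365,0.12,0],[0.003,0.009,0,0,0.38,0.12,0],[0.003,0.009,0,0.001,0.385,0.12,0],[0.003,0.009,0,0.001,0.385,0.12,0],[0.003,0.009,0,0.001,0.385,0.12,0]]'; python3 ws.py w10
```

```text
clock: 12.1
eef_pos: [0.5797, 0.2196, 0.1804]
tool_rot: [0.945, -0.326, -0.0, 0.001]
wrist_force: [0.2, -0.7, -0.6]
opening: 0.0413
12.1 [0.5797 0.2196 0.1804] jaw -38.0 zax [-0.001 -0.001 -1.   ] q [ 0.26  0.49  0.1   1.18 -0.    2.49] F [ 0.2 -0.7 -0.6] open 0.0413
```

View pics/w10.png

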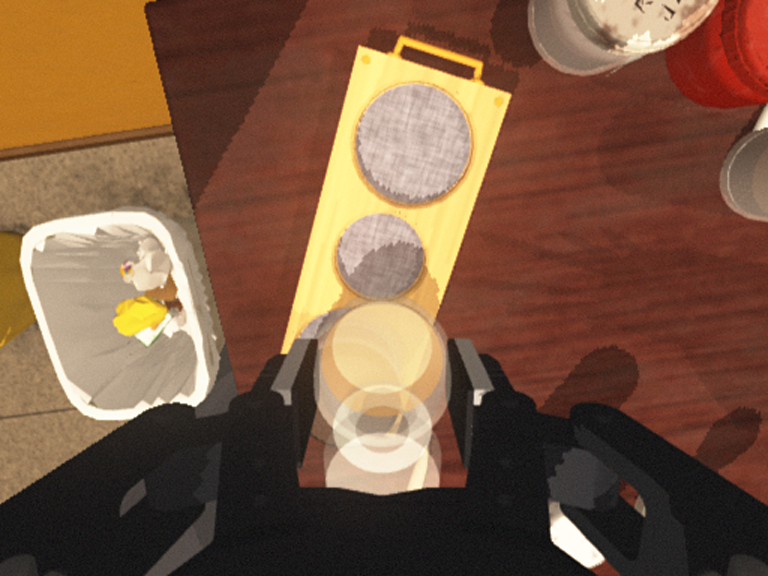

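Small well at (380,255) lies straight below the held bottle as the perspective converges. Descending to about 18 mm above the seat and checking.

```bash
python3 -m creep '[[0,0,0,0,0,-0.03,0],[0,0,0,0,0,-0.06,0],[0,0,0,0,0,-0.085,0],[0,0,0,0,0.001,-0.105,0],[0,0,0,0,0.001,-0.118,0],[0,0,0,0,0.001,-0.124,0],[0,0,0,0,0.001,-0.126,0],[0,0,0,0,0.001,-0.126,0]]'; python3 ws.py w11
```

```text
clock: 12.82
eef_pos: [0.58, 0.2192, 0.0547]
tool_rot: [0.945, -0.327, -0.0, 0.001]
wrist_force: [-0.1, 0.5, -0.6]
opening: 0.0414
12.8167 [0.58   0.2192 0.0547] jaw -38.2 zax [-0.001 -0.001 -1.   ] q [ 0.26  0.58 -0.09  0.9  -0.    2.5 ] F [-0.1  0.5 -0.6] open 0.0414
```

View pics/w11.png

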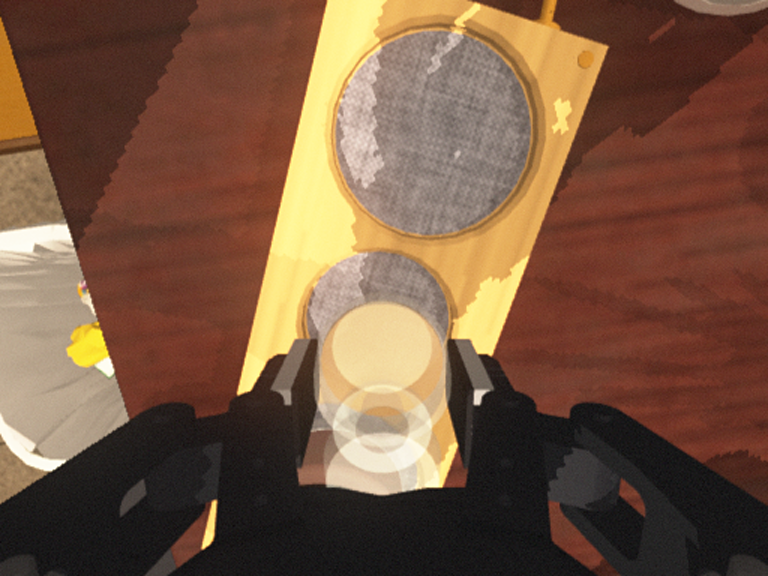

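```bash
python3 -m creep '[[0,0,0,0,0.001,-0.005,0],[0,0,0,0,0.001,-0.009,0],[0,0,0,0,0.001,-0.012,0],[0,0,0,0,0.001,-0.014,0],[0,0,0,0,0.001,-0.016,0],[0,0,0,0,0.001,-0.017,0],[0,0,0,0,0.001,-0.017,0]]'; python3 -m creep '[[0,0,0,0,0,-0.001,0],[0,0,0,0,0,-0.002,0],[0,0,0,0,0,-0.002,0]]'
```

```text
clock: 13.45
eef_pos: [0.5803, 0.2207, 0.0381]
tool_rot: [0.945, -0.327, 0.0, 0.001]
wrist_force: [-0.4, -0.7, -1.2]
opening: 0.0413
clock: 13.7
eef_pos: [0.5804, 0.2207, 0.0367]
tool_rot: [0.945, -0.327, 0.0, 0.0]
wrist_force: [-1.5, -1.0, 3.7]
opening: 0.0411
```

Contact came at the predicted height. Release, lift straight up, look.

```bash
python3 -m creep '[[0,0,0,0,0,0,0.6],[0,0,0,0,0,0,0.7],[0,0,0,0,0,0,0.75],[0,0,0,0,0,0,0.75],[0,0,0,0,0,0,0.75],[0,0,0,0,0,0.02,0.75],[0,0,0,0,0,0.05,0.75],[0,0,0,0,0,0.085,0.75],[0,0,0,0,0,0.12,0.75],[0,0,0,0,-0.02,0.15,0.75],[0,0,0,-0.015,-0.05,0.17,0.75],[0,0,0,-0.04,-0.08,0.17,0.75],[0,0,0,-0.05,-0.1,0.17,0.75],[0,0,0,-0.05,-0.1,0.17,0.75]]'; python3 ws.py w12
```

```text
clock: 14.87
eef_pos: [0.5282, 0.1176, 0.2074]
tool_rot: [0.945, -0.328, 0.0, 0.001]
wrist_force: [-0.6, 0.2, -0.6]
opening: 0.064
14.8667 [0.5282 0.1176 0.2074] jaw -38.3 zax [-0.    -0.003 -1.   ] q [ 0.1   0.32 -0.08  1.17 -0.    2.34] F [-0.6  0.2 -0.6] open 0.064
```

View pics/w12.png

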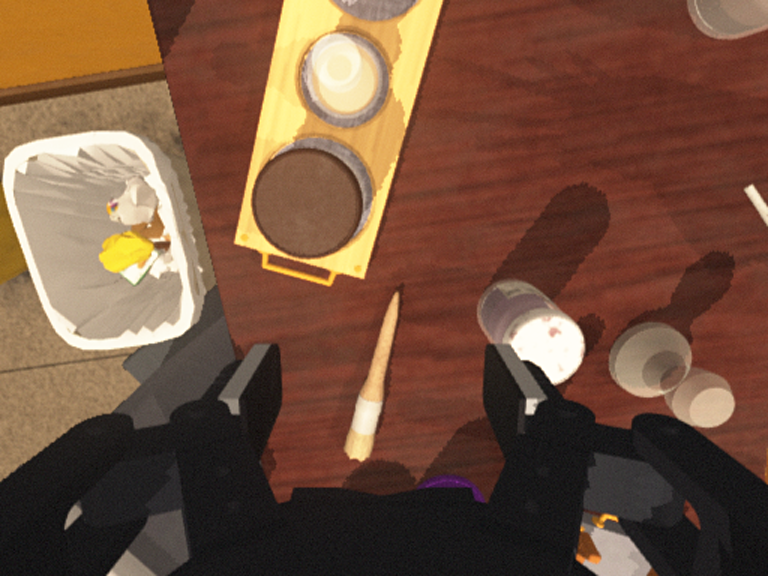

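The bottle stands in the small well at (343,78). Check its height, then on to the muller.

```bash
python3 - <<'E'
from h import *
import pickle
d=pickle.load(open('w12.pkl','rb')); w=world(d)
m=(np.hypot(w[...,0]-.5785,w[...,1]-.2205)<.02)&(w[...,2]>.08); q=w[m]; print(np.percentile(q[:,2],[50,95]),cv2.minEnclosingCircle(q[:,:2].astype(np.float32)))
E
python3 -m creep '[[0.003,0,0,0.02,-0.035,-0.01,0.75],[0.003,0,0,0.035,-0.065,-0.01,0.75],[0.003,0,0,0.055,-0.095,-0.01,0.75],[0.003,0,0,0.07,-0.125,-0.01,0.75],[0.003,0,0,0.085,-0.155,-0.01,0.75],[0.003,0,0,0.1,-0.18,-0.01,0.75],[0.003,0,0,0.109,-0.197,-0.01,0.75],[0.003,0,0,0.109,-0.197,-0.01,0.75],[0.003,0,0,0.109,-0.197,-0.01,0.75],[0.003,0,0,0.109,-0.197,-0.01,0.75]]'; python3 ws.py w13; python3 mw.py w13
```

```text
[0.0863011  0.08805408] ((0.5792741179466248, 0.21904140710830688), 0.013166013173758984)
clock: 15.75
eef_pos: [0.6385, -0.0767, 0.1967]
tool_rot: [0.945, -0.327, -0.001, -0.001]
wrist_force: [0.4, -0.6, -0.6]
opening: 0.064
15.75 [ 0.6385 -0.0767  0.1967] jaw -38.2 zax [-0.     0.003 -1.   ] q [-0.22  0.53  0.22  1.25  0.    2.02] F [ 0.4 -0.6 -0.6] open 0.064
mull top 0.0798 c 0.637 -0.0785 r 0.0162 mean [ 0.6375 -0.0778] 1055
yell top 0.0942 c 0.5224 -0.0612 r 0.0109 mean [ 0.5233 -0.059 ] 231
white top 0.0795 c 0.5764 0.0178 r 0.0246 mean [0.5772 0.018 ] 2909
```

View pics/w13.png

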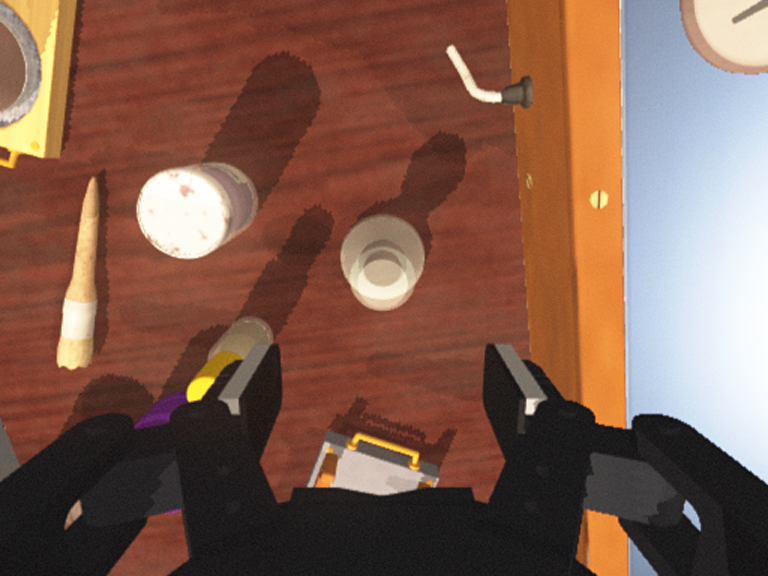

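Muller knob at (382,265), centred between the fingers. Descending to grip its knob at about 66 mm.

```bash
python3 -m creep '[[-0.003,0,0,-0.001,-0.002,-0.035,0.75],[-0.003,0,0,-0.001,-0.002,-0.065,0.75],[-0.003,0,0,-0.001,-0.002,-0.09,0.75],[-0.003,0,0,-0.001,-0.002,-0.112,0.75],[-0.003,0,0,-0.001,-0.002,-0.128,0.75],[-0.003,0,0,-0.001,-0.002,-0.138,0.75],[-0.003,0,0,-0.001,-0.002,-0.142,0.75],[-0.003,0,0,-0.001,-0.002,-0.142,0.75],[-0.003,0,0,-0.001,-0.002,-0.142,0.75]]'; python3 ws.py w14
```

```text
clock: 16.55
eef_pos: [0.6379, -0.078, 0.056]
tool_rot: [0.945, -0.327, 0.001, 0.0]
wrist_force: [-0.1, 0.2, 0.3]
opening: 0.064
16.55 [ 0.6379 -0.078   0.056 ] jaw -38.2 zax [ 0.001 -0.001 -1.   ] q [-0.22  0.62 -0.02  0.93 -0.    2.02] F [-0.1  0.2  0.3] open 0.064
```

View pics/w14.png

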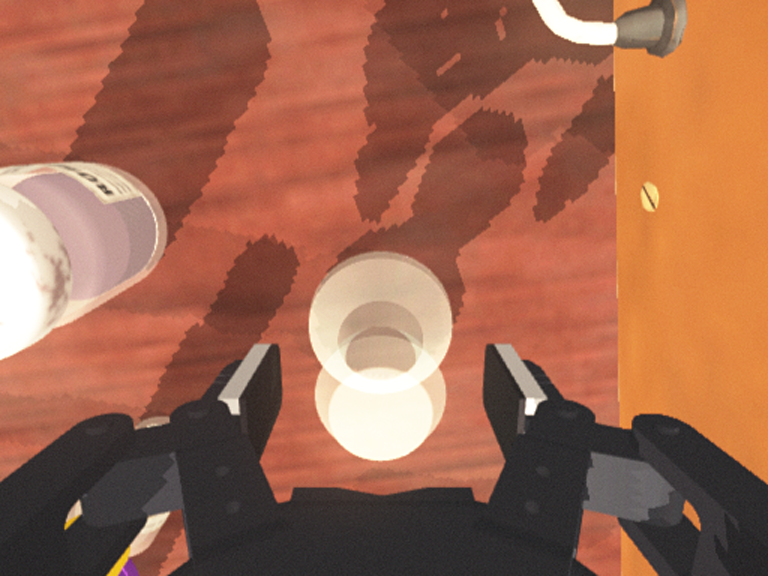

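The knob is at (382,400), between the pads. Closing at 45 N, since it weighs 0.42 kg, and lifting a little.

```bash
python3 -m creep '[[0,0,0,0,0,0,0.3],[0,0,0,0,0,0,0.3],[0,0,0,0,0,0,0.1],[0,0,0,0,0,0,0],[0,0,0,0,0,0,0],[0,0,0,0,0,0,0],[0,0,0,0,0,0,0]]' 45; python3 -m creep '[[0,0,0,0,0,0.005,0],[0,0,0,0,0,0.015,0],[0,0,0,0,0,0.03,0],[0,0,0,0,0,0.03,0],[0,0,0,0,0,0.03,0]]'; python3 ws.py w15
```

```text
clock: 17.18
eef_pos: [0.6392, -0.0779, 0.0585]
tool_rot: [0.945, -0.327, 0.002, -0.001]
wrist_force: [-2.4, 2.2, 6.9]
opening: 0.0385
clock: 17.6
eef_pos: [0.6403, -0.0783, 0.0896]
tool_rot: [0.945, -0.327, 0.003, -0.001]
wrist_force: [0.2, 0.3, -4.5]
opening: 0.0382
17.6 [ 0.6403 -0.0783  0.0896] jaw -38.2 zax [ 0.007 -0.001 -1.   ] q [-0.22  0.59  0.02  1.    0.    2.02] F [ 0.2  0.3 -4.5] open 0.0382
```

View pics/w15.png

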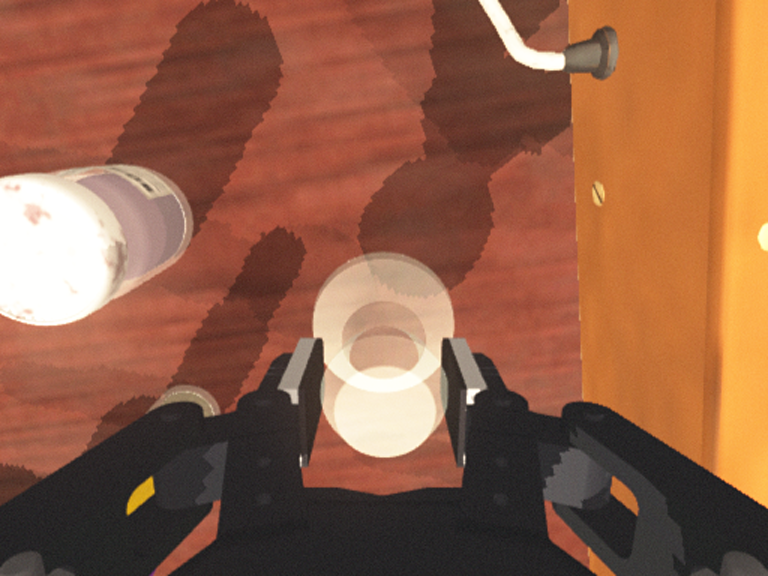

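Held, with -4.5 N matching its weight and standing upright in the view. I'll carry it high to above the third well.

```bash
python3 -m creep '[[0,0.007,0,0,0,0.03,0],[0,0.007,0,0,0,0.06,0],[0,0.007,0,0,0.01,0.09,0],[0,0.007,0,0,0.03,0.11,0],[0,0.007,0,0,0.06,0.11,0],[0,0.007,0,0,0.09,0.11,0],[0,0.007,0,0,0.12,0.11,0],[0,0.007,0,0,0.15,0.11,0],[0,0.007,0,0,0.18,0.11,0],[0,0.007,0,0,0.21,0.11,0],[0,0.007,0,0,0.24,0.11,0],[0,0.007,0,0,0.27,0.11,0],[0,0.007,0,0,0.3,0.11,0],[0,0.007,0,0,0.325,0.11,0],[0,0.007,0,0,0.338,0.11,0],[0,0.007,0,0,0.342,0.11,0],[0,0.007,0,0,0.342,0.11,0],[0,0.007,0,0,0.342,0.11,0]]'; python3 ws.py w16
```

```text
clock: 19.15
eef_pos: [0.6394, 0.2626, 0.198]
tool_rot: [0.945, -0.327, -0.001, 0.001]
wrist_force: [-0.2, -1.0, -3.6]
opening: 0.0379
19.15 [0.6394 0.2626 0.198 ] jaw -38.2 zax [-0.003 -0.002 -1.   ] q [ 0.3   0.65  0.41  1.34 -0.    2.54] F [-0.2 -1.  -3.6] open 0.0379
```

View pics/w16.png

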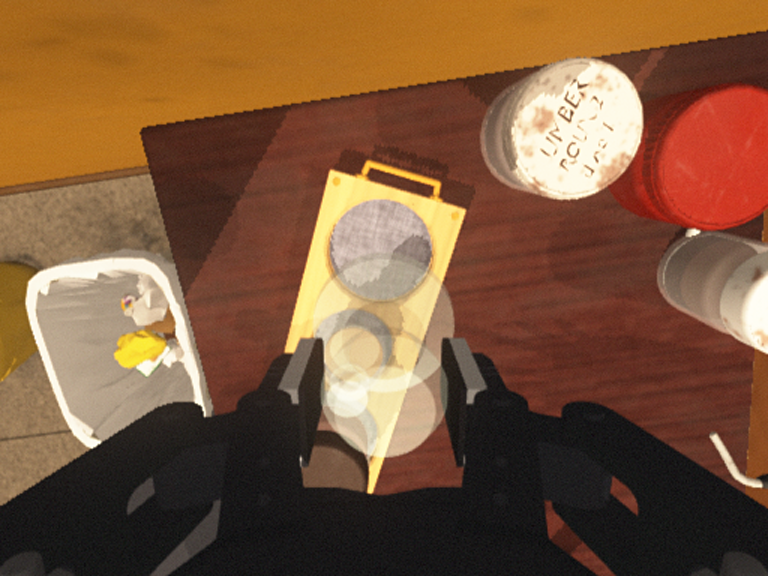

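```bash
python3 -m creep '[[0.002,-0.003,0,0.001,0.001,-0.03,0],[0.002,-0.003,0,0.001,0.001,-0.055,0],[0.002,-0.003,0,0.001,0.001,-0.078,0],[0.002,-0.003,0,0.001,0.001,-0.096,0],[0.002,-0.003,0,0.001,0.001,-0.108,0],[0.002,-0.003,0,0.001,0.001,-0.112,0],[0.002,-0.003,0,0.001,0.001,-0.112,0],[0.002,-0.003,0,0.001,0.001,-0.112,0]]'; python3 ws.py w17
cat > well.py <<'E'
import sys,pickle
from h import *
# predicted well centre circle and held base circle drawn
d=pickle.load(open(sys.argv[1]+'.pkl','rb')); wx,wy,wr,bx,by,bz,br=map(float,sys.argv[2:9]); im=up(d['image']); t=d['state']['eef_pos']
for c,r,z,col in [((wx,wy),wr,.016,(0,0,255)),((t[0]+bx,t[1]+by),br,t[2]+bz,(0,255,0))]:
    pts=np.array([proj(d,np.array([c[0]+r*np.cos(a),c[1]+r*np.sin(a),z]))*1.5 for a in np.linspace(0,6.28,60)]).astype(int)
    cv2.polylines(im,[pts],True,col,1)
cv2.imwrite(f'pics/{sys.argv[1]}_o.png',im)
E
python3 well.py w17 .638 .2635 .037 -.002 -.0006 -.0585 .03
```

```text
clock: 19.87
eef_pos: [0.6411, 0.2623, 0.087]
tool_rot: [0.945, -0.328, 0.001, -0.0]
wrist_force: [0.2, 0.6, -3.8]
opening: 0.038
19.8667 [0.6411 0.2623 0.087 ] jaw -38.3 zax [ 0.001  0.    -1.   ] q [ 0.3   0.69  0.2   1.08 -0.    2.54] F [ 0.2  0.6 -3.8] open 0.038
```

View pics/w17_o.png

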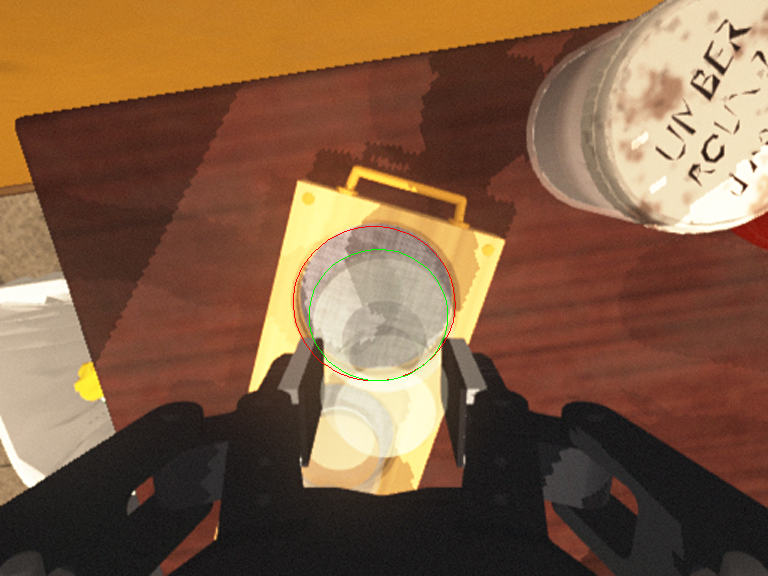

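The overlay agrees: well rim centre (376,303) and muller foot concentric within about 2 mm. Lowering.

```bash
python3 -m creep '[[0,0,0,-0.001,0.0015,-0.005,0],[0,0,0,-0.001,0.0015,-0.01,0],[0,0,0,-0.001,0.0015,-0.013,0],[0,0,0,-0.001,0.0015,-0.016,0],[0,0,0,-0.001,0.0015,-0.018,0],[0,0,0,-0.001,0.0015,-0.019,0],[0,0,0,-0.001,0.0015,-0.019,0]]'; python3 -m creep '[[0,0,0,0,0,-0.001,0],[0,0,0,0,0,-0.002,0],[0,0,0,0,0,-0.002,0]]'
```

```text
clock: 20.5
eef_pos: [0.6404, 0.2642, 0.0682]
tool_rot: [0.945, -0.328, 0.001, -0.001]
wrist_force: [-0.7, 0.2, -4.5]
opening: 0.0385
clock: 20.75
eef_pos: [0.6406, 0.2644, 0.0666]
tool_rot: [0.945, -0.328, 0.001, -0.001]
wrist_force: [0.7, -0.3, -4.2]
opening: 0.038
```

```bash
python3 -m creep '[[0,0,0,0,0,-0.001,0],[0,0,0,0,0,-0.0015,0],[0,0,0,0,0,-0.0015,0]]'
```

```text
clock: 21.0
eef_pos: [0.6409, 0.2646, 0.0666]
tool_rot: [0.945, -0.328, 0.002, -0.001]
wrist_force: [-3.8, -0.5, 5.6]
opening: 0.0377
```

Seated at the predicted height. Releasing slowly and backing off upward.

```bash
python3 -m creep '[[0,0,0,0,0,0.001,0.55],[0,0,0,0,0,0.001,0.7],[0,0,0,0,0,0.001,0.75],[0,0,0,0,0,0.001,0.75],[0,0,0,0,0,0.001,0.75],[0,0,0,0,0,0.02,0.75],[0,0,0,0,0,0.05,0.75],[0,0,0,0,0,0.085,0.75],[0,0,0,0,0,0.12,0.75],[0,0,0,-0.02,-0.02,0.14,0.75],[0,0,0,-0.05,-0.05,0.14,0.75],[0,0,0,-0.07,-0.08,0.14,0.75],[0,0,0,-0.085,-0.11,0.14,0.75],[0,0,0,-0.085,-0.11,0.14,0.75]]' 25; python3 ws.py w18
python3 - <<'E'
from h import *
import pickle
d=pickle.load(open('w18.pkl','rb')); w=world(d)
for n,x,y,z in [('mull',.638,.2635,.08),('stop',.5785,.2205,.08),('rust',.5165,.1755,.055)]:
    m=(np.hypot(w[...,0]-x,w[...,1]-y)<.036)&(w[...,2]>z)&(w[...,2]<.11); q=w[m]
    if len(q)>20: print(n,np.percentile(q[:,2],[50,95]),cv2.minEnclosingCircle(q[:,:2].astype(np.float32)))
E
```

```text
clock: 22.17
eef_pos: [0.5519, 0.1503, 0.2064]
tool_rot: [0.944, -0.33, 0.0, 0.001]
wrist_force: [-0.5, 0.8, -0.9]
opening: 0.0636
22.1667 [0.5519 0.1503 0.2064] jaw -38.5 zax [-0.    -0.001 -1.   ] q [ 0.16  0.38  0.    1.19 -0.    2.4 ] F [-0.5  0.8 -0.9] open 0.0636
mull [0.08523849 0.08739521] ((0.6373459100723267, 0.2595646381378174), 0.016763189807534218)
stop [0.08628377 0.08811111] ((0.5795390009880066, 0.21945413947105408), 0.013041158206760883)
rust [0.06683817 0.06803917] ((0.5173904895782471, 0.17453084886074066), 0.032427720725536346)
```

View pics/w18.png

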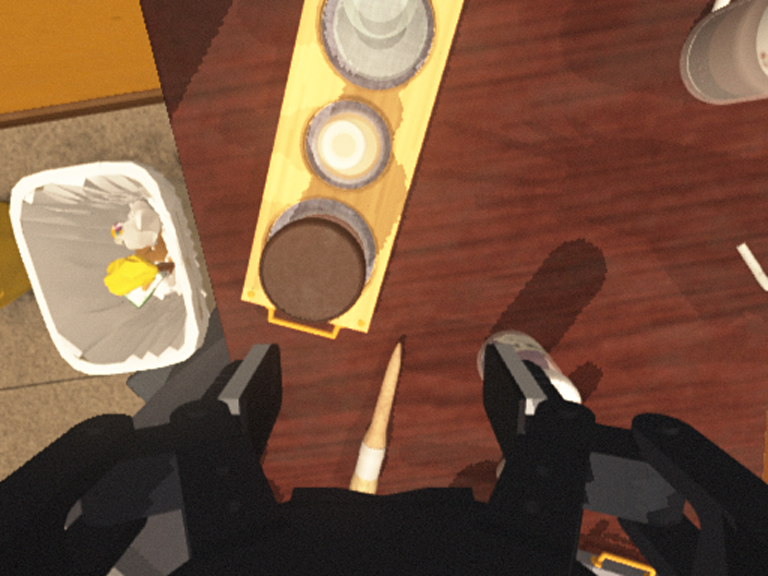

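All three stand seated: tops at 0.068, 0.088 and 0.087 m against 0.068, 0.089 and 0.089 expected. Now the yellow bottle.

```bash
python3 -m creep '[[0,0,0,-0.005,-0.035,0,0.6],[0,0,0,-0.01,-0.065,0,0.6],[0,0,0,-0.015,-0.095,0,0.6],[0,0,0,-0.02,-0.125,0,0.6],[0,0,0,-0.025,-0.155,0,0.6],[0,0,0,-0.03,-0.185,0,0.6],[0,0,0,-0.03,-0.208,0,0.6],[0,0,0,-0.03,-0.216,0,0.6],[0,0,0,-0.03,-0.216,0,0.6],[0,0,0,-0.03,-0.216,0,0.6]]'; python3 ws.py w19; python3 mw.py w19
```

```text
clock: 23.05
eef_pos: [0.5246, -0.063, 0.2066]
tool_rot: [0.944, -0.33, 0.001, -0.001]
wrist_force: [-0.1, 0.5, 0.1]
opening: 0.0513
23.05 [ 0.5246 -0.063   0.2066] jaw -38.5 zax [ 0.003  0.002 -1.   ] q [-0.24  0.29 -0.13  1.15  0.    2.  ] F [-0.1  0.5  0.1] open 0.0513
yell top 0.0945 c 0.5223 -0.0659 r 0.0123 mean [ 0.5226 -0.0655] 665
white top 0.0796 c 0.5759 0.018 r 0.0245 mean [0.5761 0.0181] 3155
```

View pics/w19.png

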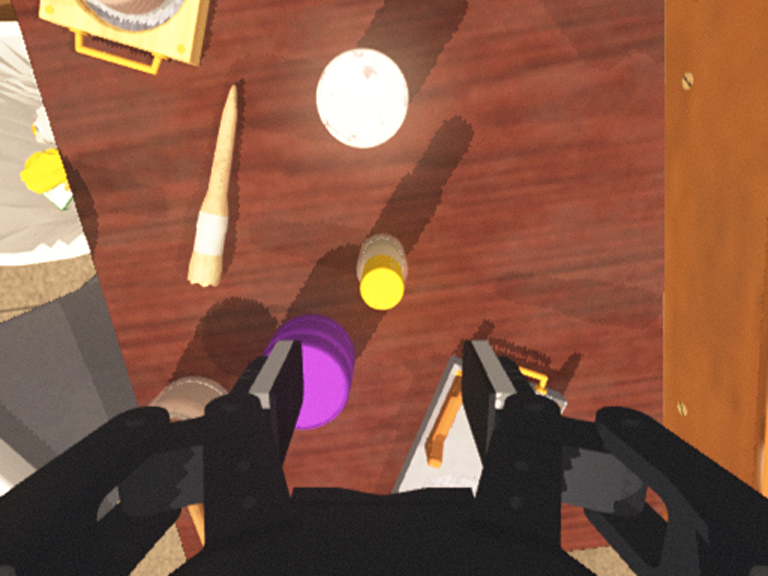

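```bash
python3 -m creep '[[-0.002,0.003,0,-0.002,-0.003,-0.035,0.65],[-0.002,0.003,0,-0.002,-0.003,-0.07,0.65],[-0.002,0.003,0,-0.002,-0.003,-0.1,0.65],[-0.002,0.003,0,-0.002,-0.003,-0.125,0.65],[-0.002,0.003,0,-0.002,-0.003,-0.146,0.65],[-0.002,0.003,0,-0.002,-0.003,-0.16,0.65],[-0.002,0.003,0,-0.002,-0.003,-0.168,0.65],[-0.002,0.003,0,-0.002,-0.003,-0.168,0.65],[-0.002,0.003,0,-0.002,-0.003,-0.168,0.65]]'; python3 ws.py w20
```

```text
clock: 23.85
eef_pos: [0.5227, -0.0646, 0.0388]
tool_rot: [0.945, -0.328, -0.0, 0.0]
wrist_force: [-0.4, -0.3, -0.2]
opening: 0.0558
23.85 [ 0.5227 -0.0646  0.0388] jaw -38.3 zax [-0.001  0.    -1.   ] q [-0.24  0.43 -0.39  0.75 -0.    2.  ] F [-0.4 -0.3 -0.2] open 0.0558
```

View pics/w20.png

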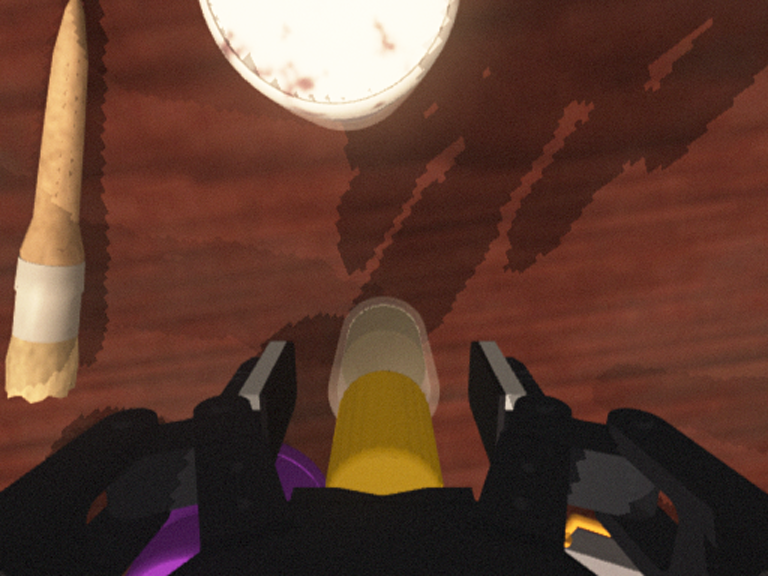

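The bottle is centred at (385,380). Close and lift.

```bash
python3 -m creep '[[0,0,0,0,0,0,0.25],[0,0,0,0,0,0,0.25],[0,0,0,0,0,0,0.1],[0,0,0,0,0,0,0],[0,0,0,0,0,0,0],[0,0,0,0,0,0,0],[0,0,0,0,0,0,0]]' 25; python3 -m creep '[[0,0,0,0,0,0.005,0],[0,0,0,0,0,0.02,0],[0,0,0,0,0,0.05,0],[0,0,0,0,0,0.08,0],[0,0,0,0,0,0.1,0],[0,0,0,0,0,0.11,0],[0,0,0,0,0,0.11,0]]'; python3 ws.py w21
```

```text
clock: 24.48
eef_pos: [0.5246, -0.0651, 0.0409]
tool_rot: [0.944, -0.329, 0.002, -0.0]
wrist_force: [-0.6, 1.2, 6.2]
opening: 0.0315
clock: 25.07
eef_pos: [0.5265, -0.0657, 0.1536]
tool_rot: [0.944, -0.329, 0.004, -0.001]
wrist_force: [1.0, -0.4, -1.0]
opening: 0.0315
25.0667 [ 0.5265 -0.0657  0.1536] jaw -38.4 zax [ 0.009 -0.002 -1.   ] q [-0.24  0.32 -0.23  1.01  0.    2.  ] F [ 1.  -0.4 -1. ] open 0.0315
```

View pics/w21.png

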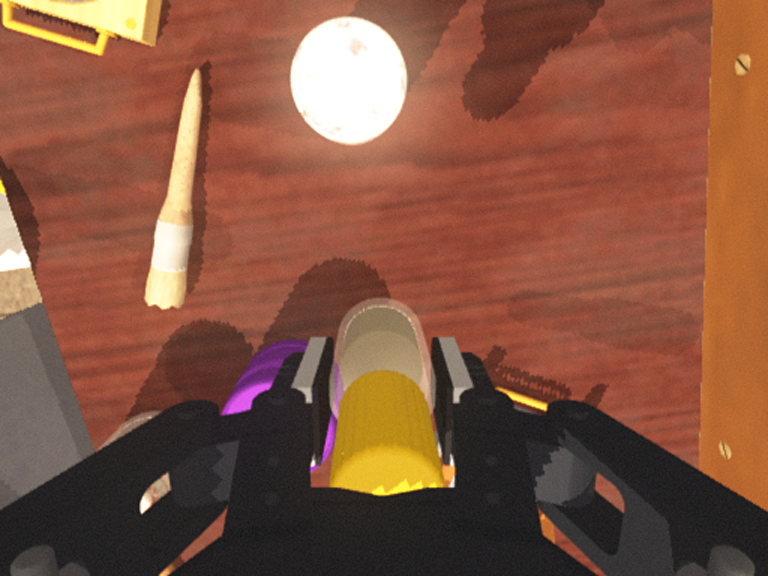

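Held. I'll fit the grey tray (free well, bars) in the earlier w7 wrist view to compare with the fixed cameras.

```bash
python3 - <<'E'
from tray import *
d=pickle.load(open('w7.pkl','rb'))
im=rect(d,.47,-.24,.1,.016)
im2=rect(d,.47,-.24,.1,.042)
cv2.imwrite('pics/g7.png',np.hstack([im,im2]))
E
```

```text
(no output)
```

View pics/g7.png

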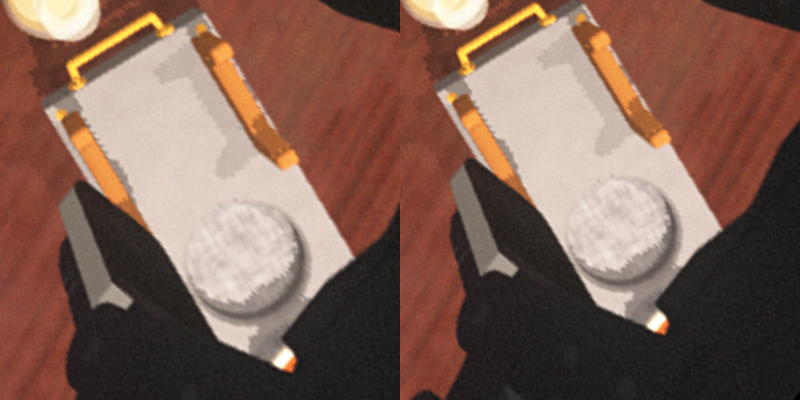

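Free well in the z=16 mm rectified view: centre (248,260), which is world (0.440,-0.264) and agrees with the fixed cameras (0.437,-0.265). Carrying the bottle there.

```bash
python3 -m creep '[[0.002,0.009,0,-0.01,-0.022,0.01,0],[0.002,0.009,0,-0.023,-0.052,0.01,0],[0.002,0.009,0,-0.036,-0.082,0.01,0],[0.002,0.009,0,-0.049,-0.112,0.01,0],[0.002,0.009,0,-0.062,-0.142,0.01,0],[0.002,0.009,0,-0.074,-0.17,0.01,0],[0.002,0.009,0,-0.083,-0.19,0.01,0],[0.002,0.009,0,-0.086,-0.198,0.01,0],[0.002,0.009,0,-0.086,-0.198,0,0],[0.002,0.009,0,-0.086,-0.198,-0.02,0],[0.002,0.009,0,-0.086,-0.198,-0.045,0],[0.002,0.009,0,-0.086,-0.198,-0.065,0],[0.002,0.009,0,-0.086,-0.198,-0.08,0],[0.002,0.009,0,-0.086,-0.198,-0.083,0],[0.002,0.009,0,-0.086,-0.198,-0.083,0],[0.002,0.009,0,-0.086,-0.198,-0.083,0]]'; python3 ws.py w22;python3 well.py w22 .4385 -.2645 .030 -.0022 -.001 -.0409 .017
```

```text
clock: 26.45
eef_pos: [0.4395, -0.2624, 0.0684]
tool_rot: [0.945, -0.328, -0.002, -0.0]
wrist_force: [-0.0, -0.8, 0.6]
opening: 0.0318
26.45 [ 0.4395 -0.2624  0.0684] jaw -38.3 zax [-0.004  0.002 -1.   ] q [-0.66  0.38 -0.39  0.81 -0.    1.58] F [-0.  -0.8  0.6] open 0.0318
```

View pics/w22_o.png

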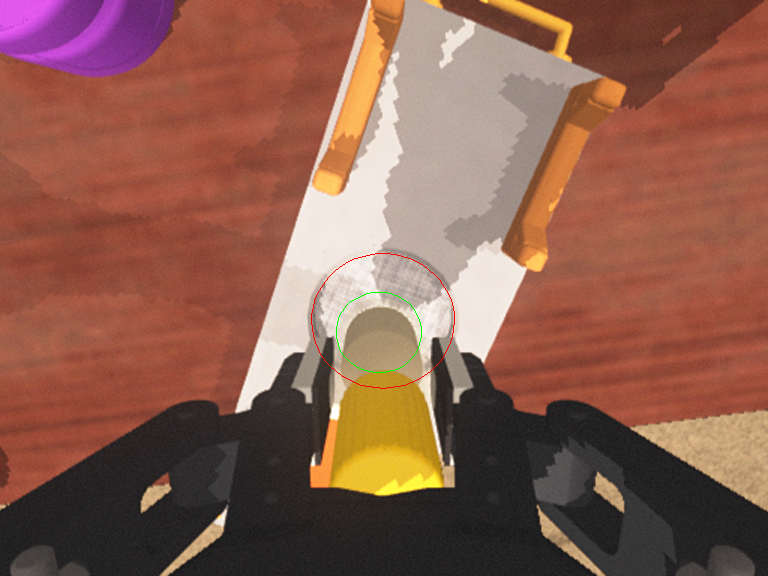

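The overlay matches the real well rim (centre (383,320)) and the bottle base sits inside it. Lowering.

```bash
python3 -m creep '[[-0.002,-0.004,0,0,-0.001,-0.005,0],[-0.002,-0.004,0,0,-0.001,-0.01,0],[-0.002,-0.004,0,0,-0.001,-0.013,0],[-0.002,-0.004,0,0,-0.001,-0.016,0],[-0.002,-0.004,0,0,-0.001,-0.018,0],[-0.002,-0.004,0,0,-0.001,-0.018,0]]'; python3 -m creep '[[0,0,0,0,0,-0.001,0],[0,0,0,0,0,-0.002,0],[0,0,0,0,0,-0.002,0]]'
```

```text
clock: 27.0
eef_pos: [0.4397, -0.2639, 0.0507]
tool_rot: [0.945, -0.328, 0.001, 0.0]
wrist_force: [0.4, -0.1, -1.4]
opening: 0.0317
clock: 27.25
eef_pos: [0.4397, -0.264, 0.049]
tool_rot: [0.945, -0.328, 0.001, 0.0]
wrist_force: [-1.2, 0.4, 1.4]
opening: 0.0314
```

```bash
python3 -m creep '[[0,0,0,0,0,-0.001,0],[0,0,0,0,0,-0.001,0],[0,0,0,0,0,0,0.45],[0,0,0,0,0,0,0.6],[0,0,0,0,0,0,0.65],[0,0,0,0,0,0,0.65],[0,0,0,0,0,0,0.65],[0,0,0,0,0,0.02,0.65],[0,0,0,0,0,0.05,0.65],[0,0,0,0,0,0.085,0.65],[0,0,0,0,0,0.12,0.65],[0,0,0,0,0,0.15,0.65],[0,0,0,0,0.03,0.16,0.65],[0,0,0,0,0.06,0.16,0.65],[0,0,0,0,0.07,0.16,0.65],[0,0,0,0,0.07,0.16,0.65]]'; python3 ws.py w23
```

```text
clock: 28.58
eef_pos: [0.4393, -0.1919, 0.209]
tool_rot: [0.945, -0.327, 0.0, 0.0]
wrist_force: [0.3, -0.6, -0.2]
opening: 0.0557
28.5833 [ 0.4393 -0.1919  0.209 ] jaw -38.2 zax [ 0.001 -0.    -1.   ] q [-0.54  0.2  -0.25  1.13  0.    1.69] F [ 0.3 -0.6 -0.2] open 0.0557
```

View pics/w23.png

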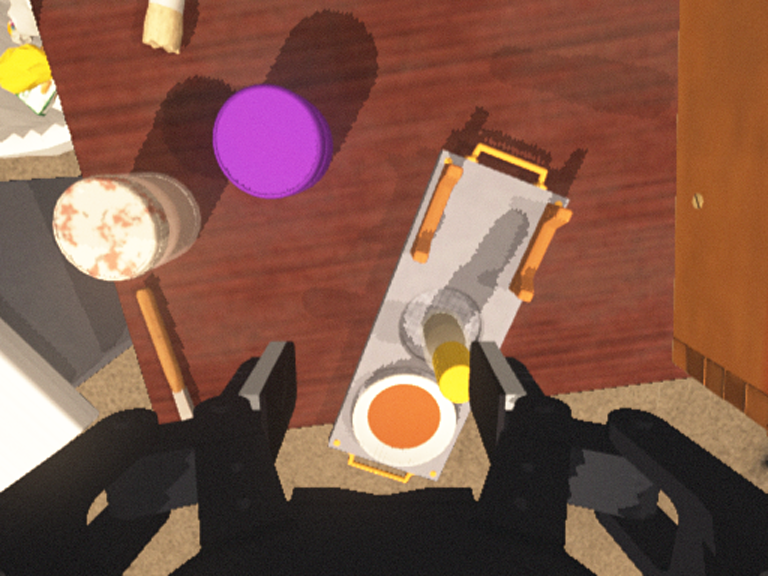

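The yellow bottle stands in the free well at (443,335), and the rest bars are at (438,215) and (545,255). Next I'll measure the bars from here, the bottle top, and the brush from w19 and w21.

```bash
python3 - <<'E'
from h import *
import pickle
L=lambda n:pickle.load(open(n+'.pkl','rb'))
d=L('w23'); w=world(d); x,y,z=[w[...,i] for i in range(3)]
m=(np.hypot(x-.438,y+.265)<.025)&(z>.085)&(z<.12); q=w[m]; print('yellow',np.percentile(q[:,2],[50,95]),cv2.minEnclosingCircle(q[:,:2].astype(np.float32)))
s=(np.hypot(x-.505,y+.223)<.085)&(z>.022)&(z<.05)
l,lab,st,ce=cv2.connectedComponentsWithStats(s.astype(np.uint8)); C=[]
for i in range(1,l):
    if st[i,4]>100:
        p=w[lab==i]; r=cv2.minAreaRect((p[:,:2]*1000).astype(np.float32)); print('bar',np.round(r[0],1),np.round(r[1],1),round(r[2],1),'z',np.percentile(p[:,2],[2,98]).round(4)); C.append(r[0])
        # notch floor height
        c=np.array(r[0])/1000; k=p[np.hypot(p[:,0]-c[0],p[:,1]-c[1])<.012]; print('  notch floor z',np.median(k[:,2]).round(4))
m=(np.hypot(x-.505,y+.223)<.02)&(z<.05); print('tray top between bars',np.nanmedian(z[m]))
for n in ['w19','w21','w12','w18','scene0','side0']:
    d=L(n); w=world(d); x,y,z=[w[...,i] for i in range(3)]
    for s in [(np.hypot(x-.46,y-.04)<.095)&(z>.006)&(z<.035)]:
        l,lab,st,ce=cv2.connectedComponentsWithStats(s.astype(np.uint8)); i=1+np.argmax(st[1:,4]); p=w[lab==i]
        r=cv2.minAreaRect((p[:,:2]*1000).astype(np.float32))
        mu=p[:,:2].mean(0); u=np.linalg.svd(p[:,:2]-mu,full_matrices=False)[2][0]; u*=np.sign(u[0]); t=(p[:,:2]-mu)@u
        ctr=mu+u*(t.min()+t.max())/2
        k=abs((p[:,:2]-ctr)@u)<.008
        print(n,'ctr',ctr.round(4),'len',(t.max()-t.min()).round(4),'ang',np.degrees(np.arctan2(u[1],u[0])).round(1),'ztop mid',np.percentile(p[k,2],95).round(4),'ztop all',np.percentile(p[:,2],98).round(4),'midcross',p[k,:2].mean(0).round(4),'px',st[i,:4])
E
```

```text
yellow [0.10098403 0.1024204 ] ((0.4377649426460266, -0.26538851857185364), 0.012606105767190456)
bar [ 485.1 -190.8] [66.1 10.2] 31.4 z [0.0237 0.0421]
  notch floor z 0.0274
bar [ 524.7 -255.6] [65.7 10.8] 31.4 z [0.0229 0.042 ]
  notch floor z 0.0273
bar [ 442.1 -255. ] [10.8 30.6] 65.5 z [0.0228 0.0496]
  notch floor z 0.0371
tray top between bars 0.015585246376966955
w19 ctr [0.4646 0.0415] len 0.1362 ang 39.1 ztop mid 0.0159 ztop all 0.0221 midcross [0.4643 0.0413] px [125  57  33 134]
w21 ctr [0.4648 0.0412] len 0.1371 ang 39.2 ztop mid 0.016 ztop all 0.0222 midcross [0.4643 0.041 ] px [ 96  46  39 160]
w12 ctr [0.4631 0.0431] len 0.1365 ang 38.0 ztop mid 0.0162 ztop all 0.0223 midcross [0.4625 0.0427] px [229 195  37 113]
w18 ctr [0.466  0.0457] len 0.1293 ang 37.7 ztop mid 0.0154 ztop all 0.0213 midcross [0.4659 0.0454] px [233 229  35 100]
scene0 ctr [0.4591 0.0388] len 0.1292 ang 38.7 ztop mid 0.0159 ztop all 0.0213 midcross [0.4595 0.0385] px [206 193  23  42]
side0 ctr [0.4653 0.0422] len 0.1378 ang 38.7 ztop mid 0.0168 ztop all 0.0236 midcross [0.4656 0.0428] px [199 194  29  37]
```

```bash
python3 -c "
from workcell import env;print(env.tip_extent)"; python3 -m creep '[[0,0,-0.03,0.004,0.035,-0.01,0.5],[0,0,-0.06,0.008,0.07,-0.02,0.5],[0,0,-0.09,0.012,0.105,-0.03,0.5],[0,0,-0.13,0.016,0.14,-0.04,0.5],[0,0,-0.17,0.02,0.175,-0.05,0.5],[0,0,-0.21,0.024,0.205,-0.05,0.5],[0,0,-0.224,0.025,0.226,-0.05,0.5],[0,0,-0.224,0.025,0.2335,-0.05,0.5],[0,0,-0.224,0.025,0.2335,-0.05,0.5],[0,0,-0.224,0.025,0.2335,-0.05,0.5]]'; python3 ws.py w24
```

```text
0.008
clock: 29.47
eef_pos: [0.4647, 0.0393, 0.1584]
tool_rot: [0.902, -0.431, 0.0, 0.001]
wrist_force: [0.5, -0.0, -0.1]
opening: 0.0425
29.4667 [0.4647 0.0393 0.1584] jaw -51.1 zax [-0.    -0.002 -1.   ] q [-0.05  0.2  -0.37  0.99 -0.    2.41] F [ 0.5 -0.  -0.1] open 0.0425
```

View pics/w24.png

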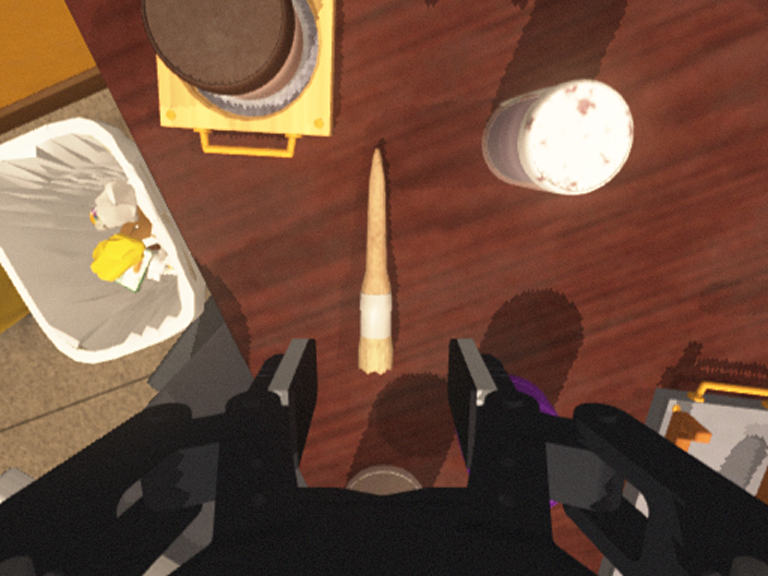

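```bash
python3 - <<'E'
from h import *
import pickle
d=pickle.load(open('w24.pkl','rb')); w=world(d); x,y,z=[w[...,i] for i in range(3)]
s=(np.hypot(x-.464,y-.041)<.09)&(z>.005)&(z<.035)
l,lab,st,ce=cv2.connectedComponentsWithStats(s.astype(np.uint8)); i=1+np.argmax(st[1:,4]); p=w[lab==i]
mu=p[:,:2].mean(0); u=np.linalg.svd(p[:,:2]-mu,full_matrices=False)[2][0]; u*=np.sign(u[0]); t=(p[:,:2]-mu)@u; n=np.array([-u[1],u[0]])
c=mu+u*(t.min()+t.max())/2; print('ctr',c,'ang',np.degrees(np.arctan2(u[1],u[0])),'len',t.max()-t.min())
for a in np.arange(-.065,.07,.01):
    k=abs((p[:,:2]-c)@u-a)<.003; q=(p[k][:,:2]-c)@n; print(round(a,3),'w',q.min().round(4),q.max().round(4),'z',np.percentile(p[k,2],95).round(4))
E
```

```text
ctr [0.46354307 0.04279798] ang 38.32549857846729 len 0.1367867058210293
-0.065 w -0.0108 0.0105 z 0.0227
-0.055 w -0.0106 0.0106 z 0.0225
-0.045 w -0.0095 0.0096 z 0.0209
-0.035 w -0.0094 0.0096 z 0.0204
-0.025 w -0.0092 0.0096 z 0.02
-0.015 w -0.0091 0.0097 z 0.0186
-0.005 w -0.0071 0.0069 z 0.0168
0.005 w -0.006 0.006 z 0.0149
0.015 w -0.0059 0.006 z 0.0142
0.025 w -0.0049 0.0051 z 0.0135
0.035 w -0.0048 0.0051 z 0.0126
0.045 w -0.0047 0.0043 z 0.0117
0.055 w -0.0037 0.0044 z 0.0105
0.065 w -0.0027 0.0026 z 0.0084
```

The brush tapers. Its uniform 19 mm section is 15–45 mm towards the bristles from mid-length, so I'll grip 20 mm bristle-ward of the middle, near the centre of mass and still clear of the rest's bars when placed.

```bash
python3 -m creep '[[0,0,0,-0.017,-0.01,-0.03,0.5],[0,0,0,-0.017,-0.01,-0.06,0.5],[0,0,0,-0.017,-0.01,-0.09,0.5],[0,0,0,-0.017,-0.01,-0.115,0.5],[0,0,0,-0.017,-0.01,-0.132,0.5],[0,0,0,-0.017,-0.01,-0.141,0.5],[0,0,0,-0.017,-0.01,-0.145,0.5],[0,0,0,-0.017,-0.01,-0.145,0.5],[0,0,0,-0.017,-0.01,-0.145,0.5]]'; python3 ws.py w25
```

```text
clock: 30.27
eef_pos: [0.4487, 0.0284, 0.0144]
tool_rot: [0.902, -0.432, 0.001, 0.001]
wrist_force: [0.9, -0.4, 0.9]
opening: 0.0429
30.2667 [0.4487 0.0284 0.0144] jaw -51.2 zax [ 0.001 -0.002 -1.   ] q [-0.08  0.34 -0.62  0.6  -0.    2.39] F [ 0.9 -0.4  0.9] open 0.0429
```

View pics/w25.png

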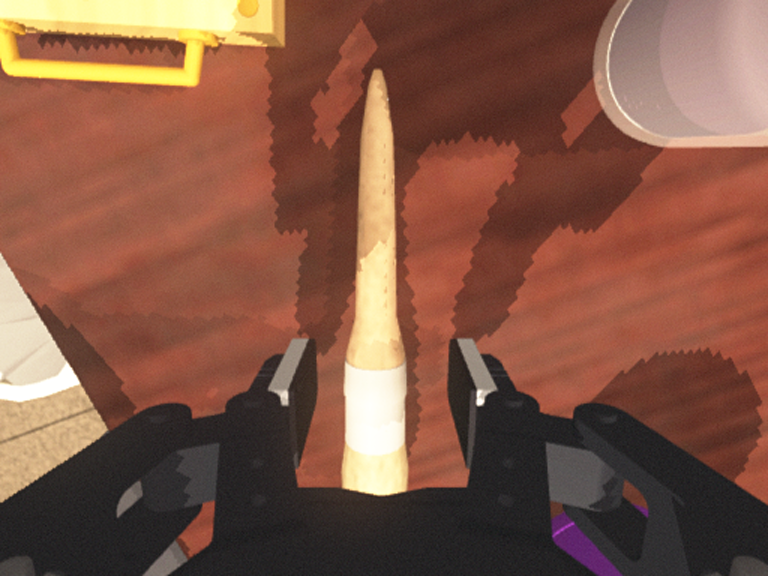

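```bash
python3 -m creep '[[0,0,0,-0.001,0.001,-0.002,0.4],[0,0,0,-0.001,0.001,-0.002,0.3],[0,0,0,-0.001,0.001,-0.002,0.2],[0,0,0,-0.001,0.001,-0.002,0.1],[0,0,0,-0.001,0.001,-0.002,0],[0,0,0,-0.001,0.001,-0.002,0],[0,0,0,-0.001,0.001,-0.002,0],[0,0,0,-0.001,0.001,-0.002,0]]' 25; python3 -m creep '[[0,0,0,0,0,0.01,0],[0,0,0,0,0,0.04,0],[0,0,0,0,0,0.08,0],[0,0,0,0,0,0.12,0],[0,0,0,0,0,0.14,0],[0,0,0,0,0,0.14,0]]'; python3 ws.py w26
```

```text
clock: 30.98
eef_pos: [0.4487, 0.0296, 0.0133]
tool_rot: [0.902, -0.432, 0.002, 0.0]
wrist_force: [-0.6, 0.7, 6.7]
opening: 0.0187
clock: 31.48
eef_pos: [0.4523, 0.0294, 0.1582]
tool_rot: [0.902, -0.431, 0.006, -0.001]
wrist_force: [0.7, 0.1, 0.0]
opening: 0.0184
31.4833 [0.4523 0.0294 0.1582] jaw -51.1 zax [ 0.013 -0.003 -1.   ] q [-0.07  0.17 -0.42  0.97 -0.    2.39] F [0.7 0.1 0. ] open 0.0184
```

View pics/w26.png

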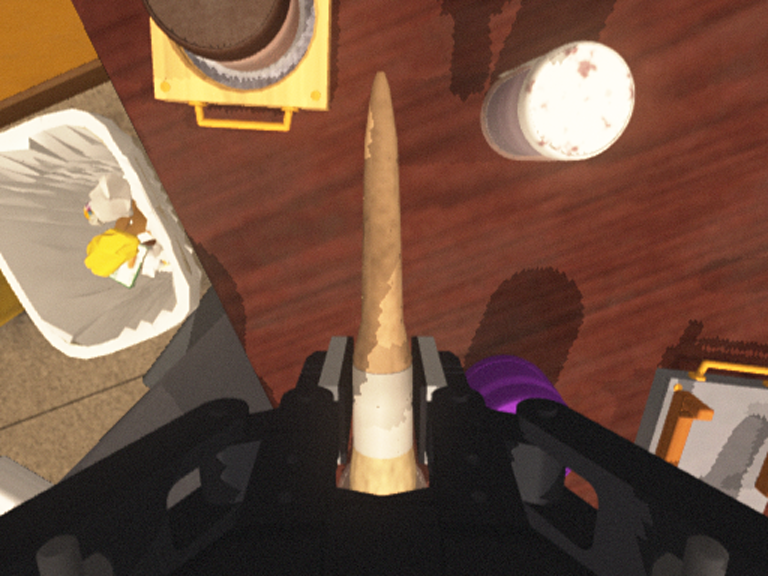

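The brush is held straight, 18.4 mm between the pads, with its tip at (380,75). Next I'll carry it over the rest, turning +1.44 rad so the brush lies along the tray's x.

```bash
python3 -m creep '[[0,0,0.05,0,-0.01,0.01,0],[0,0,0.17,0.003,-0.03,0.015,0],[0,0,0.29,0.008,-0.055,0.015,0],[0,0,0.41,0.014,-0.08,0.015,0],[0,0,0.53,0.02,-0.105,0.015,0],[0,0,0.65,0.026,-0.13,0.015,0],[0,0,0.77,0.032,-0.155,0.015,0],[0,0,0.89,0.038,-0.18,0.015,0],[0,0,1.01,0.044,-0.205,0.015,0],[0,0,1.13,0.05,-0.23,0.015,0],[0,0,1.25,0.055,-0.25,0.015,0],[0,0,1.37,0.058,-0.26,0.015,0],[0,0,1.44,0.059,-0.263,0.015,0],[0,0,1.44,0.059,-0.263,0.015,0],[0,0,1.44,0.059,-0.263,0.015,0]]'; python3 ws.py w27
```

```text
clock: 32.78
eef_pos: [0.5088, -0.233, 0.1685]
tool_rot: [0.963, 0.269, 0.002, -0.005]
wrist_force: [0.2, -0.4, -0.0]
opening: 0.0185
32.7833 [ 0.5088 -0.233   0.1685] jaw 31.2 zax [ 0.001  0.011 -1.   ] q [-0.55  0.38 -0.1   1.09  0.01  0.48] F [ 0.2 -0.4 -0. ] open 0.0185
```

View pics/w27.png

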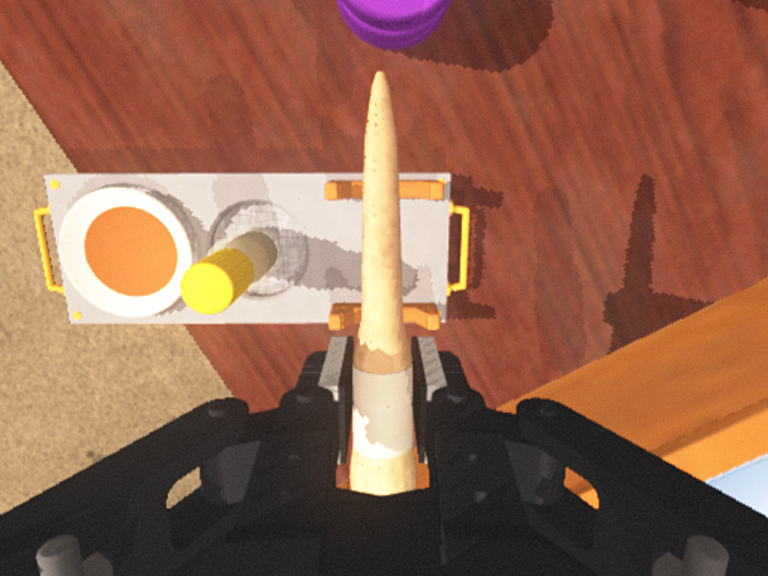

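The brush lies square across the bars, which are at (385,190) and (385,315) with their notches at x≈385. Descending to about 18 mm above seat.

```bash
python3 -m creep '[[-0.011,0,0.003,0.001,0,-0.025,0],[-0.011,0,0.003,0.002,0,-0.05,0],[-0.011,0,0.003,0.002,0,-0.072,0],[-0.011,0,0.003,0.002,0,-0.09,0],[-0.011,0,0.003,0.002,0,-0.102,0],[-0.011,0,0.003,0.002,0,-0.107,0],[-0.011,0,0.003,0.002,0,-0.108,0],[-0.011,0,0.003,0.002,0,-0.108,0]]'; python3 ws.py w28
```

```text
clock: 33.5
eef_pos: [0.5108, -0.2322, 0.061]
tool_rot: [0.963, 0.271, 0.0, 0.0]
wrist_force: [0.1, 0.5, -0.3]
opening: 0.0186
33.5 [ 0.5108 -0.2322  0.061 ] jaw 31.5 zax [ 0.001 -0.    -1.   ] q [-0.54  0.47 -0.27  0.84  0.    0.48] F [ 0.1  0.5 -0.3] open 0.0186
```

View pics/w28.png

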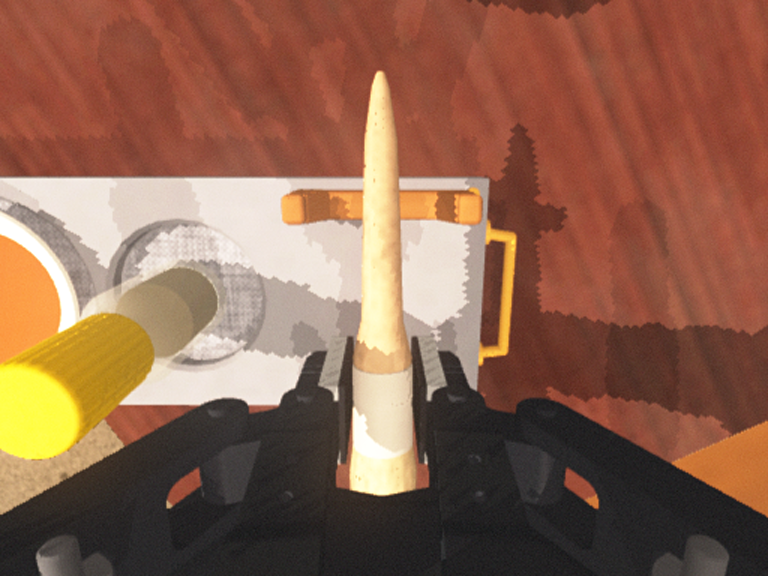

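```bash
python3 -m creep '[[0,0,0,0,-0.001,-0.005,0],[0,0,0,0,-0.001,-0.01,0],[0,0,0,0,-0.001,-0.014,0],[0,0,0,0,-0.001,-0.017,0],[0,0,0,0,-0.001,-0.018,0],[0,0,0,0,-0.001,-0.018,0]]'; python3 -m creep '[[0,0,0,0,0,-0.001,0],[0,0,0,0,0,-0.002,0],[0,0,0,0,0,-0.002,0]]'
```

```text
clock: 34.05
eef_pos: [0.5109, -0.2335, 0.0431]
tool_rot: [0.963, 0.271, 0.001, 0.0]
wrist_force: [-0.8, 0.2, 0.0]
opening: 0.0188
clock: 34.3
eef_pos: [0.5109, -0.2334, 0.041]
tool_rot: [0.963, 0.271, 0.001, 0.0]
wrist_force: [-0.3, 0.5, -1.0]
opening: 0.019
```

```bash
python3 -m creep '[[0,0,0,0,0,-0.001,0],[0,0,0,0,0,-0.001,0],[0,0,0,0,0,-0.001,0]]'; python3 ws.py w29
```

```text
clock: 34.55
eef_pos: [0.5111, -0.2336, 0.0404]
tool_rot: [0.963, 0.271, 0.001, 0.001]
wrist_force: [-0.1, 0.3, 1.1]
opening: 0.0188
34.55 [ 0.5111 -0.2336  0.0404] jaw 31.4 zax [ 0.002 -0.001 -1.   ] q [-0.54  0.49 -0.29  0.79  0.    0.48] F [-0.1  0.3  1.1] open 0.0188
```

View pics/w29.png

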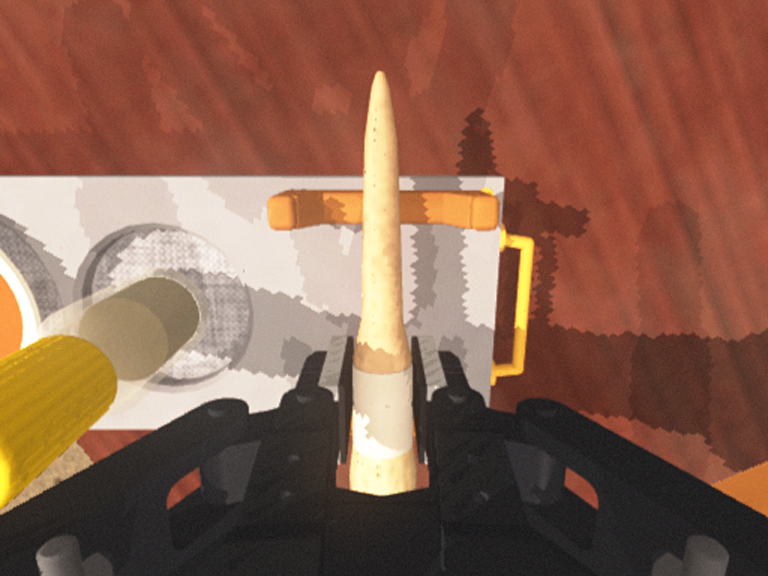

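The brush is touching its notches; the wrist force changed from -1 to +1 N. Opening slightly and withdrawing straight up.

```bash
python3 -m creep '[[0,0,0,0,0,0,0.28],[0,0,0,0,0,0,0.34],[0,0,0,0,0,0,0.4],[0,0,0,0,0,0,0.4],[0,0,0,0,0,0,0.4],[0,0,0,0,0,0.015,0.4],[0,0,0,0,0,0.04,0.4],[0,0,0,0,0,0.08,0.4],[0,0,0,0,0,0.12,0.4],[0,0,0,0,0,0.16,0.4],[0,0,0,0,0,0.19,0.4],[0,0,0,0.01,-0.02,0.2,0.4],[0,0,0,0.02,-0.04,0.2,0.4],[0,0,0,0.02,-0.04,0.2,0.4]]'; python3 ws.py w30; python3 - <<'E'
from h import *
import pickle
for n in ['scene','side']:
    d=snap(n); cv2.imwrite(f'pics/{n}1.png',up(d['image'])); pickle.dump(d,open(f'{n}1.pkl','wb'))
E
```

```text
clock: 35.77
eef_pos: [0.5331, -0.277, 0.2414]
tool_rot: [0.963, 0.27, 0.002, 0.003]
wrist_force: [0.4, 0.2, -0.8]
opening: 0.0343
35.7667 [ 0.5331 -0.277   0.2414] jaw 31.3 zax [ 0.005 -0.004 -1.   ] q [-0.58  0.43  0.16  1.3  -0.    0.44] F [ 0.4  0.2 -0.8] open 0.0343
```

View pics/w30.png

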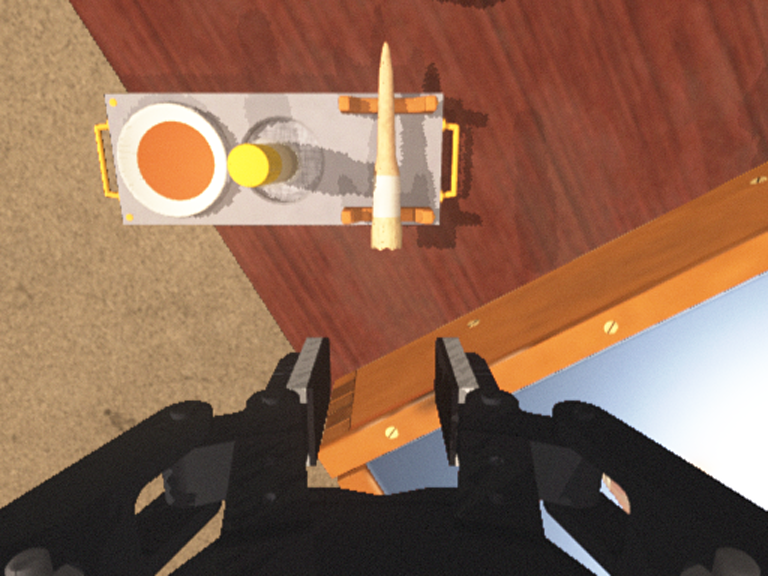

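View pics/scene1.png

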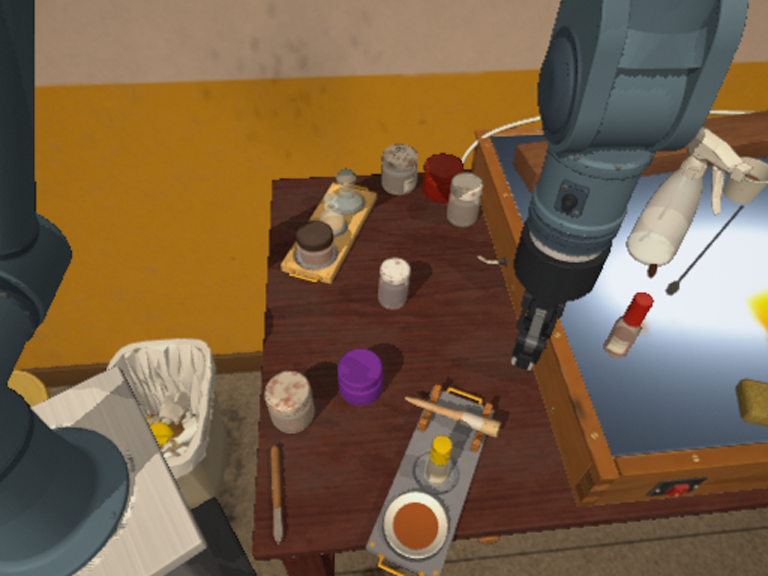

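Both kits look complete in both views: the brush lies in both notches at (388,105)–(388,215) in the wrist picture, and the mauve jar stands at (394,283) as before. Last checks are the heights and the jar's position.

```bash
python3 - <<'E'
from h import *
import pickle
L=lambda n:pickle.load(open(n+'.pkl','rb'))
d=L('w30'); w=world(d); x,y,z=[w[...,i] for i in range(3)]
c=np.array([.5049,-.2232]); u=np.array([-.521,.853]); v=np.array([.853,.521]); a=(x-c[0])*u[0]+(y-c[1])*u[1]; b=(x-c[0])*v[0]+(y-c[1])*v[1]
for s in (-.055,-.045,-.038,-.02,0,.02,.038,.05,.07):
    k=(abs(a-s)<.003)&(abs(b)<.016); q=np.percentile(z[k],96); kk=k&(z>q-.006); print('brush at',s,'top z',q.round(4),'b',np.median(b[kk]).round(4))
for n in ['scene','side']:
    for t in '01':
        d=L(n+t); w=world(d); x,y,z=[w[...,i] for i in range(3)]
        m=(np.hypot(x-.574,y-.018)<.04)&(z>.072); q=w[m]; print(n,t,'white',np.array(cv2.minEnclosingCircle(q[:,:2].astype(np.float32))[0]).round(4))
    for nm,X,Y,lo in [('rust',.517,.175,.055),('stop',.579,.22,.08),('mull',.638,.262,.08),('yel',.438,-.265,.09)]:
        m=(np.hypot(x-X,y-Y)<.036)&(z>lo)&(z<.12); q=w[m]; print(n,nm,np.percentile(q[:,2],95).round(4),np.array(cv2.minEnclosingCircle(q[:,:2].astype(np.float32))[0]).round(4))
E
```

```text
brush at -0.055 top z 0.2759 b 0.0148
brush at -0.045 top z 0.3228 b 0.0106
brush at -0.038 top z 0.3323 b 0.0076
brush at -0.02 top z 0.0471 b -0.0008
brush at 0 top z 0.0438 b -0.0008
brush at 0.02 top z 0.0413 b -0.0008
brush at 0.038 top z 0.0399 b -0.0008
brush at 0.05 top z 0.0389 b -0.0008
brush at 0.07 top z 0.0356 b -0.0007
scene 0 white [0.5733 0.0175]
scene 1 white [0.5735 0.0175]
scene rust 0.0673 [0.5156 0.1727]
scene stop 0.0873 [0.5769 0.218 ]
scene mull 0.0867 [0.6372 0.2615]
scene yel 0.102 [ 0.4361 -0.2655]
side 0 white [0.5759 0.0178]
side 1 white [0.5761 0.0185]
side rust 0.0696 [0.516  0.1746]
side stop 0.0895 [0.5787 0.2193]
side mull 0.0899 [0.638  0.2605]
side yel 0.1034 [ 0.4382 -0.2654]
```

```bash
python3 -c "
from workcell import ticket,env
print(ticket.hand_in(), env.read_state()['clock'])"
```

```text
the job is handed in; nothing more can be done
the job is handed in; nothing more can be done
```

Both kits are made up and the job is handed in, at about 36 s on the robot's clock. I placed the parts in the order asked: rust jar, stoppered bottle and muller in the wood tray, then the yellow-capped bottle and the brush in the grey tray.

- **Heights:** the tops from the two fixed cameras were 67–70 mm for the rust jar, 87–90 mm for the stoppered bottle and the muller, and 102–103 mm for the yellow bottle. Seated values are 68, 89 and 102 mm, so all four agree within about 2 mm.
- **Position:** the muller stands about 2–3 mm off the centre of its well, inside the 7 mm of play, and its height shows it is seated.
- **Brush:** it lies in both notches, about 1 mm off their centre line. The ferrule top is at 47 mm, which matches a part 19 mm high on the 28 mm notch floor. The gripper blocked my height readings at the bristle-end bar, so that end is confirmed only by the pictures and the ferrule height.
- **White-lidded jar:** it moved less than 1 mm between the before and after views, which is within measuring noise. I never touched it or the purple jar.
- **Forces:** wrist force stayed under about 8 N in every reading I took.

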